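Refit the vacuum hold-down pods

TASK

Change over the vacuum clamping jig: first turn the red valve knob clockwise until it is shut, then, with the valve shut, set every suction pod that matches a stud plate flat down on it, all the studs through its holes; put the pod that fits no plate, if there is one, lying flat in the plywood crate. When all the matching pods are fitted, turn the valve fully open again; leave the glue bottle, tape measure and parquet board where they are.

Things in the scene. Friction and masses are not known exactly. Their poses are not given: they have to be found in the camera images.
- pod_a: loose suction pod (may be absent), 220 g: square aluminium flange 84x84x8 mm, three holes in an equilateral triangle, at (0,28), (-24.2,-14), (24.2,-14) mm, each 12 mm across; round black hub 34 mm diameter rises from 8 to 42 mm above the underside, thin red cap (look only) to 46. Origin: centre of underside, z up, x, y along the sides
- pod_b: loose suction pod (may be absent), 220 g: square aluminium flange 84x84x8 mm, four holes in a square, at (+-26,+-26) mm, each 12 mm across; round black hub 34 mm diameter rises from 8 to 42 mm above the underside, thin red cap (look only) to 46. Origin: centre of underside, z up, x, y along the sides
- pod_c: loose suction pod (may be absent), 220 g: square aluminium flange 84x84x8 mm, two holes, at (-30,0) and (30,0) mm, each 12 mm across; round black hub 34 mm diameter rises from 8 to 42 mm above the underside, thin red cap (look only) to 46. Origin: centre of underside, z up, x, y along the sides
- pod_d: loose suction pod (may be absent), 220 g: square aluminium flange 84x84x8 mm, three holes at three corners of a square, at (-26,-26), (26,-26), (-26,26) mm (fits no plate), each 12 mm across; round black hub 34 mm diameter rises from 8 to 42 mm above the underside, thin red cap (look only) to 46. Origin: centre of underside, z up, x, y along the sides
- plate_a: fixed blue plate 92x92x16 mm with three studs in an equilateral triangle, at (0,28), (-24.2,-14), (24.2,-14) mm; each bright metal stud 8 mm diameter, standing 14 mm above the top (tip at 30 mm), tapered in the last 4 mm. Origin: centre of underside, on the bench, z up. The pod of the same pattern, dropped over the studs, lies centred with its underside 16 mm above this origin
- plate_b: fixed blue plate 92x92x16 mm with four studs in a square, at (+-26,+-26) mm; each bright metal stud 8 mm diameter, standing 14 mm above the top (tip at 30 mm), tapered in the last 4 mm. Origin: centre of underside, on the bench, z up. The pod of the same pattern, dropped over the studs, lies centred with its underside 16 mm above this origin
- plate_c: fixed blue plate 92x92x16 mm with two studs, at (-30,0) and (30,0) mm; each bright metal stud 8 mm diameter, standing 14 mm above the top (tip at 30 mm), tapered in the last 4 mm. Origin: centre of underside, on the bench, z up. The pod of the same pattern, dropped over the studs, lies centred with its underside 16 mm above this origin
- knob (a joint): turning angle of the red valve knob, rad: 0 = shut (clockwise end stop), 4.5 = fully open (anticlockwise end stop, seen from above). It needs about 0.15 N m and stays where it is left. The stem rises 5 mm per radian as the knob turns anticlockwise: 22.5 mm in all
- knob_grip (a point): centre of the red valve knob on its vertical axis: a ribbed upright cylinder 43 to 45 mm diameter, 26 mm high, white bar on top showing its angle. 97 mm above the bench when shut, rising with the knob to 119.5 mm. Below it a thin stem and a brass body 34 mm in diameter, up to 74 mm high, a pipe stub and a grey foot 90x70 mm
- crate: fixed shallow plywood crate for spare pods, outside 150 x 150 x 36 mm, walls 6 mm, floor 6 mm thick; origin at the centre of its underside
- glue: bystander: yellow glue bottle, 60 mm diameter, 170 mm tall; origin under its base
- tape: bystander: grey tape measure, about 70 mm across, 32 mm high; origin under its middle
- panel: bystander: parquet sample board 90 x 130 x 20 mm; origin under its middle
Mind the look-alikes: they are no part of the job. Leave any purple or turquoise look-alike of the plate_a alone.

How it is judged:
On the way, in this order (a step that is already met when the one before it is completed fails the run):
1. the valve is shut (value of joint knob below 0.2 rad), for 0.2 s.
2. every matching pod present lies flat on its stud plate, the valve still shut (horizontal distance between pod_a and plate_a below 0.005 m and z of pod_a in the frame of plate_a below 0.0185 m and angle between each of pod_a, pod_b, pod_c's own z axis and vertical below 0.05 rad and horizontal distance between pod_b and plate_b below 0.005 m and z of pod_b in the frame of plate_b below 0.0185 m and horizontal distance between pod_c and plate_c below 0.005 m and z of pod_c in the frame of plate_c below 0.0185 m and value of joint knob below 0.3 rad), for 0.2 s.
3. the valve is fully open (value of joint knob above 4.2 rad), for 0.2 s.
At the end, for the whole second after the job is handed in: Knob above 4.2 of 4.5 rad; each of pod_a, b, c present lies on the plate of its letter, centred within 5 mm, flat within 0.05 rad, underside below 18.5 mm over the plate's origin; pod_d, if present, lies flat (0.1 rad) on the crate floor within 50 mm of its centre; all at rest (horizontal distance between pod_a and plate_a below 0.005 m and z of pod_a in the frame of plate_a below 0.0185 m and angle between each of pod_a, pod_b, pod_c's own z axis and vertical below 0.05 rad and horizontal distance between pod_b and plate_b below 0.005 m and z of pod_b in the frame of plate_b below 0.0185 m and horizontal distance between pod_c and plate_c below 0.005 m and z of pod_c in the frame of plate_c below 0.0185 m and horizontal distance between pod_d and crate below 0.05 m and z of pod_d in the frame of crate below 0.014 m and angle between pod_d's own z axis and vertical below 0.1 rad and value of joint knob above 4.2 rad and linear speed of each of pod_a, pod_b, pod_c, pod_d below 0.02 m/s); the robot touches nothing.
It fails at once if the glue is moved by more than 30 mm (distance of glue from where it was at the start of the episode above 0.03 m).
It fails at once if the tape is moved by more than 30 mm (distance of tape from where it was at the start of the episode above 0.03 m).
It fails at once if the panel is moved by more than 30 mm (distance of panel from where it was at the start of the episode above 0.03 m).
Of pod_a, pod_b, pod_c, pod_d only 3 to 4 are there at a start; the rules pass over those that are not, and their reading is None.
At some moment in a run one of pod_a, pod_b, pod_c, pod_d may be knocked a few centimetres aside while the robot is not near it.
Once in a run the grip may slacken for a moment while it holds something.
It also fails if it takes over 200 s, if anything falls off the work surface, if the arm or the gripper's body presses on something with over 40 N, if the wrist force passes 120 N, or if a joint passes its speed limit or range.

ROBOT

A 6-joint arm with a two-finger parallel gripper is mounted at the origin on the work surface. World frame = base frame: x ahead of the robot, y to its left, z up, the work surface at z = 0. Lengths are in m, angles in rad, forces in N, time in s.
With the tool pointing down it reaches from about 0.375 to 0.975 m from the base axis. Payload 3.8 kg.
Tool frame: the origin (TCP) lies at the very end of the fingers, on their centre line; the grasp point (between the pads) lies 19 mm behind it (arm.grip_point_offset is the z of the grasp point in the tool frame, in m); z points along the fingers, y is the direction in which the jaws open and shut (so a half turn about z gives the same grasp; the last joint's range is limited). The gripper opens to 85 mm and grips with 20 to 120 N. Pads are 22 mm wide; open, the fingers measure 114 mm over their backs; the gripper's body (76 mm by 85 mm) begins 54 mm behind the grasp point. The pads swing forward as they close: fully open they stand 13 mm farther back than shut.
Start: joints at [-1.247, 0.264, 1.604, -0, 1.274, -0.037], TCP at [0.238, -0.632, 0.231] pointing down, gripper open.
Joint ranges: [-2.63, 2.63], [-0.94, 2.18], [0.31, 2.57], [-1.31, 4.45], [0, 2.66], [-2.55, 2.55]. Speed limits (rad/s): [2.57, 2.57, 3.14, 3.14, 3.14, 3.14].

INTERFACE

Orientations are given as a unit quaternion [w, x, y, z].
In Python, from rig import arm gives the robot as it stands. The module is installed in compiled form; this text tells all that it offers.
- The arm moves only by the tool carry_out, never from a script. Its argument "targets" is one flat list of numbers, 5 for each row, row after row: the finger opening in mm, from 0 to 85.4, then the shift along the tool's x, y, z in units of 25 mm (1.0 is 25 mm), then the turn about the tool's z in units of 5 degrees (1.0 is 5 degrees). A call has 1 to 5 rows; each row is the pose to reach, as a shift and turn from the pose measured when the call began, along the tool's axes at that moment; what a row does not reach only later rows make up. A row lasts 1/12 s, in which the tool goes at most 41.7 mm and 7.16 degrees, less where a joint would pass 70% of its speed; a pose out of reach is approached as far as the arm can. A call with a gripper value outside its range is refused whole. The fingers move at their own pace and stop on an object; "force" is the grip in N (left out, the last holds). Time passes only in rows, so rows that repeat a pose let the fingers close. It gives the time, the measured TCP pose, the force and the opening at its end, in the units of the state.
- arm.state(): the state, without advancing time (a new reading comes with each control period).
- arm.capture(name): name is "side" or "top" or "wrist"; returns the picture (400x640x3 uint8, red, green, blue); there is no depth.
- arm.camera_info(name): a dict with "camera_matrix" (3x3 intrinsics, pixels), "distortion" ([k1, k2, p1, p2, k3] as OpenCV has them; the pictures are not rectified), "origin" and "orientation" of the camera in the world; the wrist camera has in their place "mount" (4x4, takes a point from camera to tool coordinates, whose origin is the TCP and whose axes are the flange's). Camera axes: x right, y up, looking along -z (the intrinsics and any distortion apply to the point x, -y, -z); pixel columns grow to the right and rows downward; lengths in m; the calibration is good to about 2 mm. A picture is of the moment at which its call begins: read the wrist's pose just before it. camera_info takes no time and is no camera call.
- arm.hand_in(): hands the job in, once; it reports no verdict.
The state is a dict: "clock": time; "joint_pos": joint angles; "joint_vel": joint speeds; "joint_torque": joint torques, N m; "eef_pos": TCP position; "tcp_rot": TCP orientation; "contact_force": force on the tool from outside, world axes, zero at the start; "moment": the same for the moment, N m; "gripper_width": finger opening in m.
Only numpy, scipy, OpenCV 4.12 (cv2) and the standard library are available. Lean on these libraries where they do the work, as an engineer would, in place of code of your own. Each camera call takes 0.05 s, during which the arm holds its last target.

## Working session

There is one attempt and no reset: what is moved stays moved. The work goes in short steps, Python scripts to look and compute and a tool call to move; the robot and the scene stay as the last step left them, time stands still between calls to the robot, and variables do not carry over. Pictures are saved under pics/ and viewed, and the job is handed in when it is done.

Besides the shell and the picture viewer there is one more tool, called as name(argument=value, ...) on one line, values as JSON. carry_out: Moves the arm, as the interface text tells. Its arguments: {"type":"object","properties":{"targets":{"type":"array"},"force":{"type":"number"}},"required":["targets"]}

```bash
ls; mkdir -p pics; python3 - <<'E'
from rig import arm
import cv2
s=arm.state();print({k:s[k] for k in ('clock','eef_pos','tcp_rot','gripper_width','contact_force')},arm.grip_point_offset)
for n in ('side','top','wrist'):
    cv2.imwrite(f'pics/{n}0.png',arm.capture(n)[:,:,::-1]); i=arm.camera_info(n); print(n,i)
E
```

```text
pics
{'clock': 0.0, 'eef_pos': array([ 0.2380442 , -0.63086436,  0.22993925]), 'tcp_rot': array([-1.10647684e-03,  9.83773634e-01,  1.79410657e-01, -1.69225430e-04]), 'gripper_width': 0.08540392500192501, 'contact_force': array([-0.76001816, -0.30587974, -0.03333679])} -0.0187
side {'camera_matrix': array([[437.71331286,   0.        , 318.04307732],
       [  0.        , 437.71331286, 188.59099171],
       [  0.        ,   0.        ,   1.        ]]), 'distortion': array([-0.00275198,  0.        ,  0.        ,  0.        ,  0.        ]), 'origin': array([0.06958357, 0.8757403 , 0.88954309]), 'orientation': array([-0.24720791, -0.11067536,  0.42748712,  0.86249288])}
top {'camera_matrix': array([[464.69137679,   0.        , 327.12302589],
       [  0.        , 464.69137679, 200.04369988],
       [  0.        ,   0.        ,   1.        ]]), 'distortion': array([0.02545888, 0.        , 0.        , 0.        , 0.        ]), 'origin': array([0.30089793, 0.01885743, 1.49368644]), 'orientation': array([-0.66750877, -0.06794081,  0.0745772 ,  0.73773594])}
wrist {'camera_matrix': array([[314.63778203,   0.        , 322.59631232],
       [  0.        , 314.63778203, 199.14962143],
       [  0.        ,   0.        ,   1.        ]]), 'distortion': array([-0.01027047,  0.        ,  0.        ,  0.        ,  0.        ]), 'mount': array([[-1.99228913e-04,  9.52796466e-01,  3.03609707e-01,
         7.87343955e-02],
       [ 9.99999940e-01,  1.03709972e-04,  3.30735166e-04,
         3.94901683e-04],
       [ 2.83635944e-04,  3.03609754e-01, -9.52796430e-01,
        -1.42895326e-01],
       [ 0.00000000e+00,  0.00000000e+00,  0.00000000e+00,
         1.00000000e+00]])}
```

View pics/top0.png

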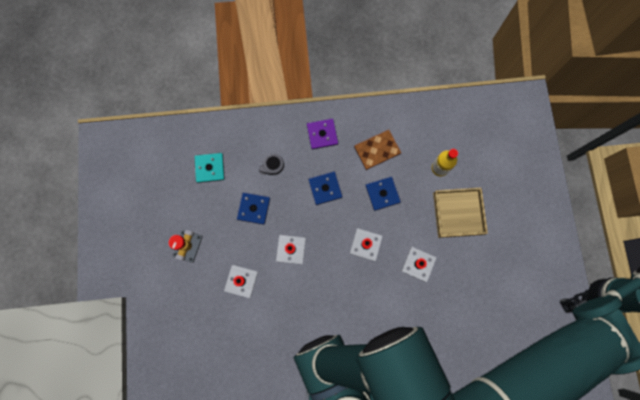

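View pics/side0.png

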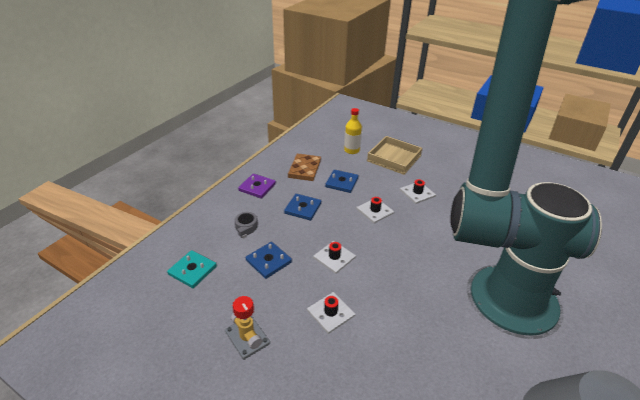

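View pics/wrist0.png

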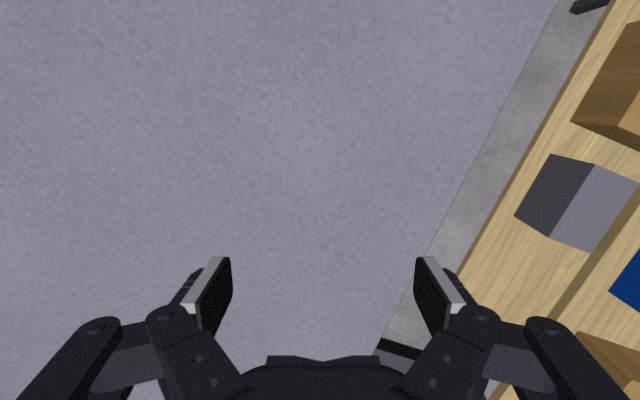

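```bash
cat > h.py <<'E'
from rig import arm
import numpy as np, cv2
from scipy.spatial.transform import Rotation as R
def q(v): return R.from_quat([v[1],v[2],v[3],v[0]])
def pose(name,s=None):
    i=arm.camera_info(name)
    if name=='wrist':
        s=s or arm.state(); T=np.eye(4);T[:3,:3]=q(s['tcp_rot']).as_matrix();T[:3,3]=s['eef_pos'];T=T@i['mount']
        return i,T[:3,:3],T[:3,3]
    return i,q(i['orientation']).as_matrix(),np.array(i['origin'])
def cast(name,uv,z,s=None):
    i,M,o=pose(name,s)
    p=cv2.undistortPoints(np.array(uv,float).reshape(-1,1,2),i['camera_matrix'],i['distortion']).reshape(-1,2)
    d=np.c_[p[:,0],-p[:,1],-np.ones(len(p))]@M.T
    return o+d*((z-o[2])/d[:,2])[:,None]
def proj(name,P,s=None):
    i,M,o=pose(name,s)
    c=(np.atleast_2d(P)-o)@M; c=c*[1,-1,-1]
    return cv2.projectPoints(c.reshape(-1,1,3),np.zeros(3),np.zeros(3),i['camera_matrix'],i['distortion'])[0].reshape(-1,2)
def snap(name,fn):
    s=arm.state(); im=arm.capture(name); cv2.imwrite('pics/'+fn,im[:,:,::-1]); np.save('last_%s.npy'%name,im); return im,s
def blobs(mask,amin=15):
    n,l,st,c=cv2.connectedComponentsWithStats(mask.astype(np.uint8))
    return [(c[k],st[k,4],l==k) for k in range(1,n) if st[k,4]>=amin]
def yaw(s):  # tool x axis heading
    x=q(s['tcp_rot']).as_matrix()[:,0]; return np.degrees(np.arctan2(x[1],x[0]))
def totool(dw,s): # world vector -> tool units of 25mm
    return q(s['tcp_rot']).as_matrix().T@np.array(dw)/0.025
E
python3 - <<'E'
import cv2
a=cv2.imread('pics/top0.png');
b=cv2.resize(a[170:310,160:460],None,fx=2.66,fy=2.66,interpolation=cv2.INTER_CUBIC);cv2.imwrite('pics/top0c.png',b)
a=cv2.imread('pics/side0.png');
b=cv2.resize(a[130:360,180:450],None,fx=2.6,fy=2.6,interpolation=cv2.INTER_CUBIC);cv2.imwrite('pics/side0c.png',b)
import numpy as np
from h import *
im=cv2.imread('pics/top0.png')[:,:,::-1].astype(int)
r,g,b=im[...,0],im[...,1],im[...,2]
for nm,m,z in (('blue',(b>90)&(r<60)&(b-g>40),.016),('red',(r>150)&(g<60),.046),('purple',(r>80)&(b>100)&(g<60),.016),('turq',(g>120)&(r<60),.016),('white',(r>170)&(g>170)&(b>170),.008)):
    for c,a,mm in blobs(m):
        w=cast('top',[c],z)[0]; rect=cv2.minAreaRect(np.argwhere(mm)[:,::-1].astype(np.float32))
        print(nm,c.round(1),a,w.round(4),rect[1],rect[2])
E
```

```text
blue [324.8 187.6] 595 [ 0.6443 -0.0069  0.016 ] (26.244441986083984, 26.531787872314453) 73.3007583618164
blue [382.5 193.1] 623 [ 0.6073 -0.192   0.016 ] (26.87936019897461, 26.56313133239746) 71.56504821777344
blue [252.8 207.8] 600 [0.6007 0.2314 0.016 ] (27.06402587890625, 26.867910385131836) 11.309932708740234
red [452.9 153.1] 52 [ 0.7101 -0.4305  0.046 ] (7.071067810058594, 7.071067810058594) 45.0
red [176.3 241.1] 118 [0.513  0.4709 0.046 ] (12.965337753295898, 12.965337753295898) 18.434947967529297
red [365.9 243.6] 42 [ 0.4461 -0.1162  0.046 ] (7.77817440032959, 8.485280990600586) 45.0
red [290.  248.5] 43 [0.4545 0.1206 0.046 ] (8.485280990600586, 7.77817440032959) 45.0
red [420.2 263.3] 45 [ 0.3691 -0.2759  0.046 ] (8.0, 9.0) 90.0
red [239.2 280.8] 46 [0.3716 0.2839 0.046 ] (8.0, 9.0) 90.0
purple [322.  133.6] 547 [ 0.8296 -0.016   0.016 ] (24.51451301574707, 26.279560089111328) 78.69007110595703
turq [208.8 167.3] 607 [0.7503 0.3658 0.016 ] (25.730548858642578, 27.939180374145508) 83.6598129272461
white [366.3 243. ] 267 [ 0.4516 -0.1214  0.008 ] (23.90073585510254, 23.626014709472656) 15.945395469665527
white [282.1 248.4] 190 [0.4612 0.1482 0.008 ] (9.651861190795898, 24.3784122467041) 5.710592269897461
white [298.2 249.4] 166 [0.4531 0.0976 0.008 ] (9.251460075378418, 22.798240661621094) 7.594643592834473
white [417.6 265.3] 254 [ 0.3655 -0.2746  0.008 ] (24.615388870239258, 23.692310333251953) 22.61986541748047
white [240.3 281.2] 330 [0.3718 0.2873 0.008 ] (24.175457000732422, 24.99962043762207) 15.945395469665527
white [348.  398.7] 22 [-0.0051 -0.0122  0.008 ] (14.0, 1.0) -0.0
```

View pics/top0c.png

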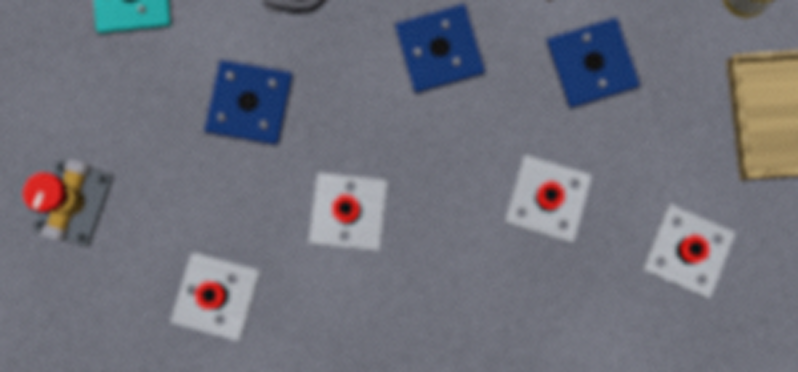

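View pics/side0c.png

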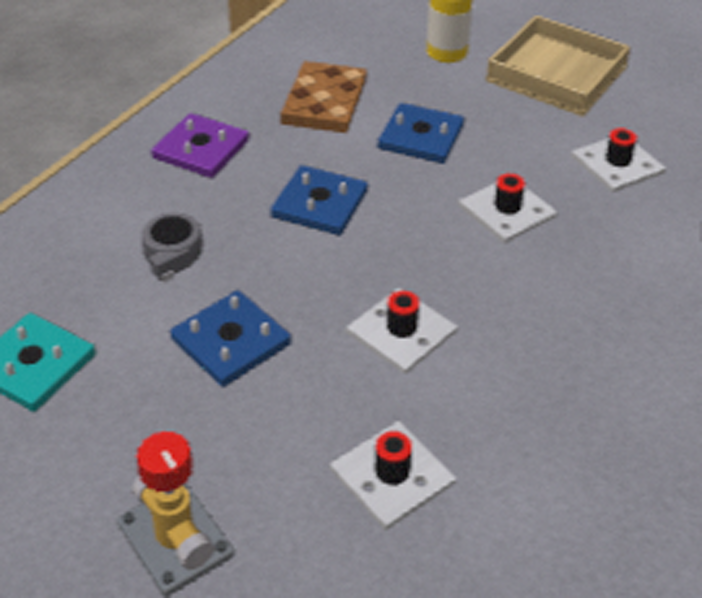

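```bash
python3 - <<'E'
from h import *
o={}
for n in('top','side'):
    im=cv2.imread(f'pics/{n}0.png')[:,:,::-1].astype(int); r,g,b=im[...,0],im[...,1],im[...,2]
    for c,a,mm in blobs((r>140)&(g<70)&(b<70)):
        print(n,c.round(1),a)
        k=np.argwhere(mm)
# search z where rays agree, using knob blob as whole (centre approx)
    print()
def ray(n,uv): return cast(n,[uv],0)[0],cast(n,[uv],.2)[0]
E
python3 - <<'E'
import cv2
a=cv2.imread('pics/side0.png');cv2.imwrite('pics/k.png',cv2.resize(a[285:365,205:285],None,fx=7,fy=7,interpolation=2))
a=cv2.imread('pics/top0.png');cv2.imwrite('pics/k2.png',cv2.resize(a[215:275,150:230],None,fx=7,fy=7,interpolation=2))
E
```

```text
top [453.1 153. ] 61
top [176.1 241.1] 132
top [366.2 243.5] 48
top [290.1 248.5] 47
top [420.1 263.4] 51
top [238.9 280.9] 50

side [354.  110.4] 25
side [419.1 182.7] 27
side [375.9 200.2] 40
side [334.9 246.3] 57
side [242.  303.8] 230
side [330.8 301.7] 80
```

View pics/k.png

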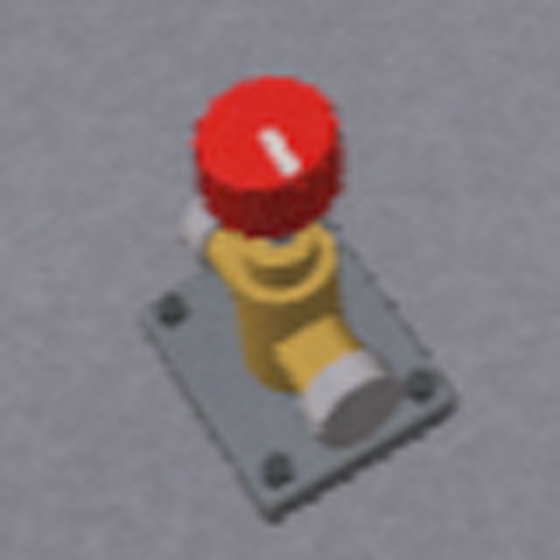

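View pics/k2.png

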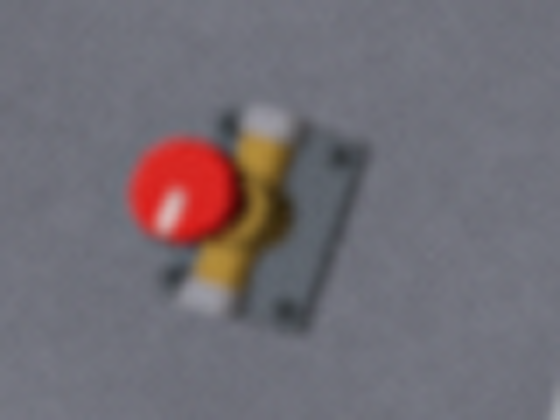

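```bash
python3 - <<'E'
from h import *
for z in (.10,.11,.12,.125,.13,.135,.14):
    print(z,cast('top',[(176.3,242.1)],z)[0].round(4),cast('side',[(243,304)],z)[0].round(4))
E
```

```text
0.1 [0.5022 0.4541 0.1   ] [0.5122 0.4358 0.1   ]
0.11 [0.5008 0.451  0.11  ] [0.5066 0.4414 0.11  ]
0.12 [0.4993 0.4478 0.12  ] [0.501 0.447 0.12 ]
0.125 [0.4986 0.4463 0.125 ] [0.4982 0.4498 0.125 ]
0.13 [0.4979 0.4447 0.13  ] [0.4954 0.4526 0.13  ]
0.135 [0.4971 0.4431 0.135 ] [0.4926 0.4553 0.135 ]
0.14 [0.4964 0.4416 0.14  ] [0.4898 0.4581 0.14  ]
```

```bash
cat >> h.py <<'E'
def go(x,y,z,yw=None,s=None):
    s=s or arm.state(); u=totool(np.array([x,y,z])-s['eef_pos'],s)
    Y=yaw(s); t=0 if yw is None else -(((yw-Y)+180)%360-180)/5
    print('go',u.round(2),'turn',round(t,2),'| tcp',s['eef_pos'].round(4),'yaw',round(Y,1),'j1,j6',np.degrees(s['joint_pos'][[0,5]]).round(0),'w',round(s['gripper_width'],4),'F',np.array(s['contact_force']).round(1),'t',round(s['clock'],1))
E
python3 - <<'E'
from h import *
go(.47,-.1,.25,-50)
E
```

```text
go [ 16.18 -16.6   -0.76] turn 14.13 | tcp [ 0.2381 -0.631   0.2302] yaw 20.7 j1,j6 [-71.  -2.] w 0.0854 F [ 0.6  0.5 -0.3] t 0.1
```

carry_out(targets=[85,16.2,-16.6,-0.8,-14,85,16.2,-16.6,-0.8,-14,85,16.2,-16.6,-0.8,-14,85,16.2,-16.6,-0.8,-14,85,16.2,-16.6,-0.8,-14])

```text
clock: 0.57
eef_pos: [0.3217, -0.4388, 0.2379]
tcp_rot: [-0.001, 0.88, 0.476, 0.0]
contact_force: [1.0, 0.7, 0.3]
gripper_width: 0.0849
```

```bash
python3 - <<'E'
from h import *
go(.47,-.1,.25,90); go(.50,.44,.25,160)
E
```

```text
go [14.59 -2.46 -0.46] turn -6.64 | tcp [ 0.3217 -0.4388  0.2379] yaw 56.8 j1,j6 [-56. -23.] w 0.0849 F [1.  0.7 0.3] t 0.6
go [ 33.32 -13.29  -0.43] turn -20.64 | tcp [ 0.3217 -0.4388  0.2379] yaw 56.8 j1,j6 [-56. -23.] w 0.0849 F [1.  0.7 0.3] t 0.6
```

carry_out(targets=[85,33.3,-13.3,-0.4,-20,85,33.3,-13.3,-0.4,-20,85,33.3,-13.3,-0.4,-20,85,33.3,-13.3,-0.4,-20,85,33.3,-13.3,-0.4,-20])

```text
clock: 0.98
eef_pos: [0.3626, -0.2345, 0.2407]
tcp_rot: [-0.0, 0.691, 0.723, 0.001]
contact_force: [0.7, -0.1, 0.4]
gripper_width: 0.0849
```

```bash
python3 - <<'E'
from h import *
go(.50,.44,.25,180)
E
```

```text
go [26.7   6.72 -0.33] turn -17.48 | tcp [ 0.3626 -0.2345  0.2407] yaw 92.6 j1,j6 [-36. -39.] w 0.0849 F [ 0.7 -0.1  0.4] t 1.0
```

carry_out(targets=[85,26.7,6.7,-0.4,-17.5,85,26.7,6.7,-0.4,-17.5,85,26.7,6.7,-0.4,-17.5,85,26.7,6.7,-0.4,-17.5,85,26.7,6.7,-0.4,-17.5])

```text
clock: 1.4
eef_pos: [0.4038, -0.0304, 0.2442]
tcp_rot: [0.0, 0.435, 0.9, 0.001]
contact_force: [1.2, 0.0, -0.6]
gripper_width: 0.0853
```

```bash
python3 - <<'E'
from h import *
go(.50,.44,.25,200)
E
```

```text
go [12.35 14.71 -0.2 ] turn -14.31 | tcp [ 0.4038 -0.0304  0.2442] yaw 128.4 j1,j6 [ -8. -46.] w 0.0853 F [ 1.2  0.  -0.6] t 1.4
```

carry_out(targets=[85,12.3,14.7,-0.2,-14.3,85,12.3,14.7,-0.2,-14.3,85,12.3,14.7,-0.2,-14.3,85,12.3,14.7,-0.2,-14.3,85,12.3,14.7,-0.2,-14.3])

```text
clock: 1.82
eef_pos: [0.4455, 0.1739, 0.2466]
tcp_rot: [0.0, 0.137, 0.991, 0.001]
contact_force: [1.1, -0.6, 0.7]
gripper_width: 0.0848
```

```bash
python3 - <<'E'
from h import *
go(.50,.44,.25,210)
E
```

```text
go [ 0.78 10.84 -0.12] turn -9.14 | tcp [0.4455 0.1739 0.2466] yaw 164.3 j1,j6 [ 18. -56.] w 0.0848 F [ 1.1 -0.6  0.7] t 1.8
```

carry_out(targets=[85,0.8,10.8,-0.1,-13,85,0.8,10.8,-0.1,-13,85,0.8,10.8,-0.1,-13,85,0.8,10.8,-0.1,-13,85,0.8,10.8,-0.1,-13])

```text
clock: 2.23
eef_pos: [0.4864, 0.3781, 0.2483]
tcp_rot: [0.0, -0.175, 0.985, 0.0]
contact_force: [1.1, 0.3, 0.8]
gripper_width: 0.0848
```

```bash
python3 - <<'E'
from h import *
go(.50,.44,.25,230)
E
```

```text
go [-1.36  2.14 -0.07] turn -5.98 | tcp [0.4864 0.3781 0.2483] yaw -159.9 j1,j6 [ 36. -75.] w 0.0848 F [1.1 0.3 0.8] t 2.2
```

carry_out(targets=[85,-1.4,2.1,0,-6,85,-1.4,2.1,0,-6,85,-1.4,2.1,0,-6,85,-1.4,2.1,0,-6,85,-1.4,2.1,0,-6])

```text
clock: 2.65
eef_pos: [0.5008, 0.4402, 0.2473]
tcp_rot: [-0.001, -0.427, 0.904, -0.0]
contact_force: [0.2, -0.5, -0.4]
gripper_width: 0.0849
```

```bash
python3 - <<'E'
from h import *
go(.50,.44,.25,230)
im,s=snap('wrist','w1.png')
E
```

```text
go [ 0.03  0.02 -0.11] turn 0.1 | tcp [0.5008 0.4402 0.2473] yaw -129.5 j1,j6 [  39. -101.] w 0.0849 F [ 0.2 -0.5 -0.4] t 2.6
```

View pics/w1.png

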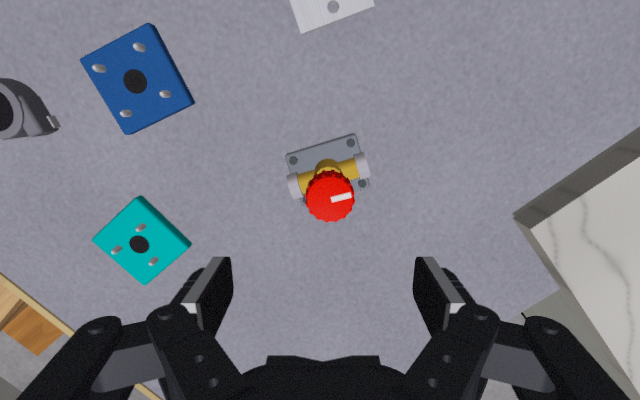

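```bash
python3 - <<'E'
from h import *
im=np.load('last_wrist.npy').astype(int);s=arm.state()
r,g,b=im[...,0],im[...,1],im[...,2]
m=(r>200)&(g<50)
m=cv2.morphologyEx(m.astype(np.uint8),cv2.MORPH_CLOSE,np.ones((9,9)))
for c,a,mm in blobs(m,200):
    (cx,cy),rad=cv2.minEnclosingCircle(np.argwhere(mm)[:,::-1].astype(np.float32)); print(c,a,cx,cy,rad)
    bb=np.argwhere(mm); print(bb.min(0),bb.max(0))
    for z in (.11,.12,.125,.13): print(z,cast('wrist',[c],z,s)[0].round(4))
E
```

```text
[329.82953846 198.63446154] 1625 329.5 198.5 24.6273193359375
[176 305] [221 354]
0.11 [0.5037 0.4527 0.11  ]
0.12 [0.5018 0.4501 0.12  ]
0.125 [0.5009 0.4488 0.125 ]
0.13 [0.5    0.4475 0.13  ]
```

```bash
python3 - <<'E'
from h import *
go(.5,.449,.095)
E
```

```text
go [-0.27  0.26  6.1 ] turn 0 | tcp [0.5008 0.4398 0.2474] yaw -129.6 j1,j6 [  39. -101.] w 0.0851 F [-0.1 -1.   0.5] t 2.7
```

carry_out(targets=[85,-0.27,0.26,2,0,85,-0.27,0.26,4,0,85,-0.27,0.26,6.1,0,85,-0.27,0.26,6.1,0,85,-0.27,0.26,6.1,0])

```text
clock: 3.12
eef_pos: [0.4948, 0.4447, 0.0858]
tcp_rot: [-0.008, -0.425, 0.905, -0.002]
contact_force: [-1.1, -0.8, -1.6]
gripper_width: 0.0851
```

```bash
python3 - <<'E'
from h import *
go(.5,.449,.095)
im,s=snap('wrist','w2.png')
E
```

```text
go [-0.26 -0.05 -0.37] turn 0 | tcp [0.4948 0.4447 0.0858] yaw -129.7 j1,j6 [  40. -101.] w 0.0851 F [-1.1 -0.8 -1.6] t 3.1
```

View pics/w2.png

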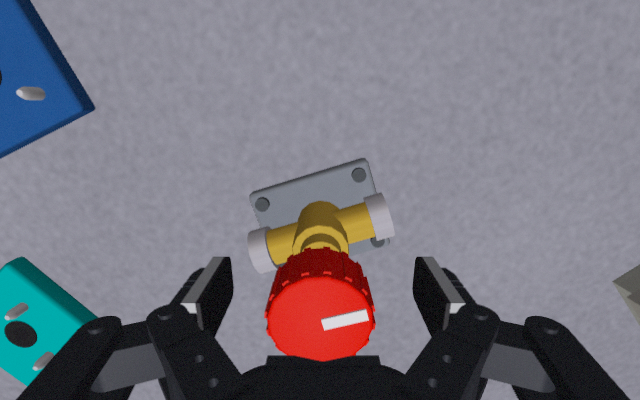

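carry_out(targets=[85,-0.26,0,-0.2,0,85,-0.26,0,-0.2,0,85,-0.26,0,-0.2,0])

```text
clock: 3.42
eef_pos: [0.5033, 0.4533, 0.0987]
tcp_rot: [-0.002, -0.425, 0.905, -0.0]
contact_force: [0.0, 0.4, -0.2]
gripper_width: 0.085
```

```bash
python3 - <<'E'
from h import *
go(.5,.449,.095)
im,s=snap('wrist','w3.png')
im=im.astype(int);r,g,b=im[...,0],im[...,1],im[...,2]
m=(r>200)&(g<60)
m=cv2.morphologyEx(m.astype(np.uint8),cv2.MORPH_CLOSE,np.ones((15,15)))
for c,a,mm in blobs(m,200):
    k=np.argwhere(mm);e=cv2.fitEllipse(cv2.convexHull(k[:,::-1].astype(np.float32)));print(c,a,e,k.min(0),k.max(0))
    for z in (.12,.125,.13): print(z,cast('wrist',[e[0]],z,s)[0].round(4))
E
```

```text
go [ 0.22 -0.01  0.15] turn 0 | tcp [0.5033 0.4533 0.0987] yaw -129.7 j1,j6 [  40. -100.] w 0.085 F [ 0.   0.4 -0.2] t 3.4
[322.253501  275.4295513] 6998 ((322.2073059082031, 274.8703918457031), (90.25736236572266, 103.02696990966797), 90.75305938720703) [230 271] [320 373]
0.12 [0.5019 0.4501 0.12  ]
0.125 [0.5    0.4478 0.125 ]
0.13 [0.498  0.4455 0.13  ]
```

carry_out(targets=[85,0.2,0,0.1,0,60,0.2,0,0.1,0,0,0.2,0,0.1,0,0,0.2,0,0.1,0,0,0.2,0,0.1,0], force=50)

```text
clock: 3.88
eef_pos: [0.5, 0.4491, 0.0965]
tcp_rot: [-0.002, -0.425, 0.905, -0.001]
contact_force: [-2.5, -1.7, 3.8]
gripper_width: 0.0416
```

carry_out(targets=[0,0,0,0,0,0,0,0,0,0,0,0,0,0,0])

```text
clock: 4.13
eef_pos: [0.5, 0.449, 0.0965]
tcp_rot: [-0.002, -0.425, 0.905, -0.001]
contact_force: [-0.7, -1.2, 1.8]
gripper_width: 0.0416
```

```bash
python3 - <<'E'
from h import *
go(.5,.449,.095)
im,s=snap('wrist','w4.png')
E
```

```text
go [-0.   -0.    0.06] turn 0 | tcp [0.5    0.449  0.0965] yaw -129.7 j1,j6 [  40. -100.] w 0.0416 F [-0.7 -1.2  1.8] t 4.1
```

View pics/w4.png

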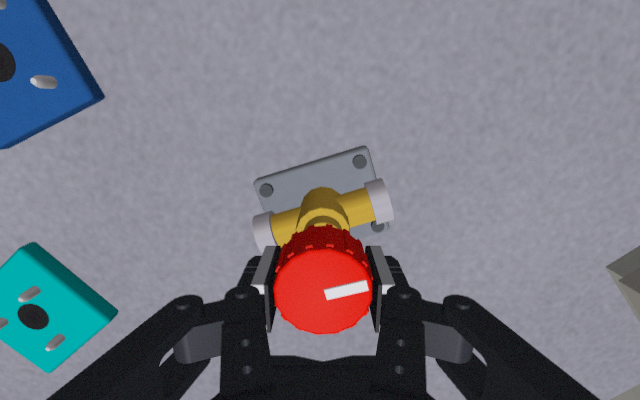

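carry_out(targets=[0,0,0,0.024,1.4,0,0,0,0.05,2.8,0,0,0,0.073,4.2,0,0,0,0.1,5.6,0,0,0,0.12,7])

```text
clock: 4.6
eef_pos: [0.4998, 0.4492, 0.0934]
tcp_rot: [-0.002, -0.13, 0.991, -0.001]
contact_force: [-0.6, 0.2, 0.9]
gripper_width: 0.042
```

carry_out(targets=[0,0,0,0.024,1.4,0,0,0,0.05,2.8,0,0,0,0.073,4.2,0,0,0,0.1,5.6,0,0,0,0.12,7])

```text
clock: 5.02
eef_pos: [0.4999, 0.4495, 0.0903]
tcp_rot: [-0.002, 0.177, 0.984, -0.002]
contact_force: [-0.7, 0.2, -0.6]
gripper_width: 0.0415
```

```bash
python3 - <<'E'
from h import *
go(.5,.449,.095)
im,s=snap('wrist','w5.png');print(s['moment'])
E
```

```text
go [-0.01 -0.02 -0.19] turn 0 | tcp [0.4999 0.4495 0.0903] yaw 159.6 j1,j6 [ 40. -30.] w 0.0415 F [-0.7  0.2 -0.6] t 5.0
[ 0.18017131 -0.02213729  0.12029425]
```

View pics/w5.png

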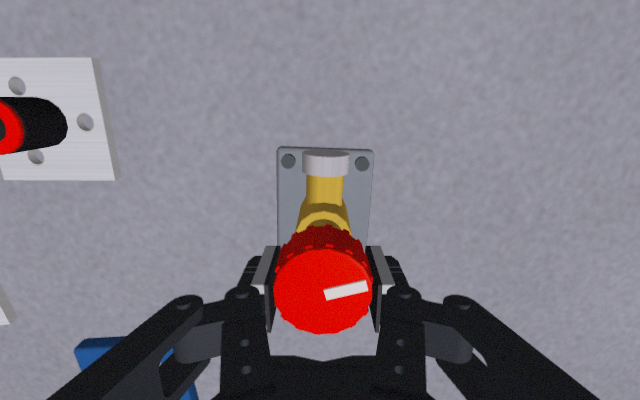

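carry_out(targets=[0,0,0,0.024,1.4,0,0,0,0.05,2.8,0,0,0,0.073,4.2,0,0,0,0.1,5.6,0,0,0,0.12,7])

```text
clock: 5.48
eef_pos: [0.5, 0.4497, 0.0872]
tcp_rot: [-0.001, 0.468, 0.884, -0.002]
contact_force: [-1.0, 0.2, -0.5]
gripper_width: 0.0416
```

```bash
python3 - <<'E'
from h import *
s=arm.state();print(s['moment'],s['contact_force'])
E
```

```text
[ 0.11343147 -0.08770754  0.08974227] [-0.98386815  0.22160584 -0.5494526 ]
```

carry_out(targets=[0,0,0,0.024,1.4,0,0,0,0.05,2.8,0,0,0,0.073,4.2])

```text
clock: 5.73
eef_pos: [0.5002, 0.4498, 0.0855]
tcp_rot: [-0.0, 0.623, 0.783, -0.002]
contact_force: [0.2, -0.7, 0.7]
gripper_width: 0.0416
```

```bash
python3 - <<'E'
from h import *
go(.5,.449,.095)
im,s=snap('wrist','w6.png');print(s['moment'])
E
```

```text
go [-0.03 -0.02 -0.38] turn 0 | tcp [0.5002 0.4498 0.0855] yaw 103.0 j1,j6 [40. 27.] w 0.0416 F [ 0.2 -0.7  0.7] t 5.7
[ 0.0841977  -0.04047275  0.13527813]
```

View pics/w6.png

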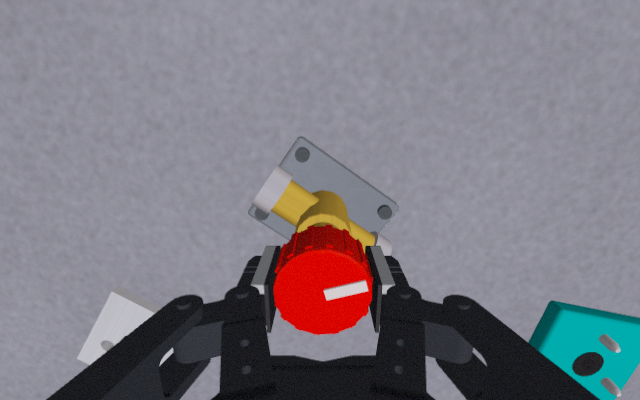

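carry_out(targets=[0,0,0,0.024,1.4,0,0,0,0.05,2.8,0,0,0,0.073,4.2])

```text
clock: 6.03
eef_pos: [0.5003, 0.4497, 0.0835]
tcp_rot: [0.0, 0.757, 0.654, -0.002]
contact_force: [-0.0, -0.7, 1.8]
gripper_width: 0.042
```

```bash
python3 - <<'E'
from h import *
go(.5,.449,.095)
im,s=snap('wrist','w7.png');print(s['moment'])
E
```

```text
go [-0.03 -0.01 -0.46] turn 0 | tcp [0.5003 0.4497 0.0835] yaw 81.6 j1,j6 [40. 48.] w 0.042 F [-0.  -0.7  1.8] t 6.0
[-0.06815666 -0.07239466  0.18386982]
```

carry_out(targets=[0,0,0,0.024,1.4,0,0,0,0.05,2.8,0,0,0,0.073,4.2])

```text
clock: 6.33
eef_pos: [0.5004, 0.4497, 0.0817]
tcp_rot: [0.0, 0.865, 0.503, -0.002]
contact_force: [1.1, -1.1, 1.1]
gripper_width: 0.0418
```

```bash
python3 - <<'E'
from h import *
go(.5,.449,.095)
im,s=snap('wrist','w8.png');print(s['moment'])
a=cv2.imread('pics/w7.png')[200:360,220:420];b=cv2.imread('pics/w8.png')[200:360,220:420];cv2.imwrite('pics/w78.png',np.hstack([a,b]))
E
```

```text
go [-0.03 -0.   -0.53] turn 0 | tcp [0.5004 0.4497 0.0817] yaw 60.3 j1,j6 [40. 69.] w 0.0418 F [ 1.1 -1.1  1.1] t 6.3
[-0.04715147 -0.09017584  0.13757822]
```

View pics/w78.png

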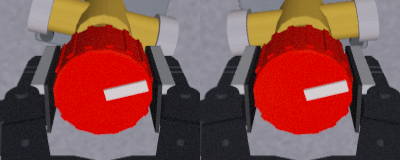

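carry_out(targets=[0,0,0,0.024,1.4,0,0,0,0.05,2.8,0,0,0,0.073,4.2])

```text
clock: 6.63
eef_pos: [0.5021, 0.4508, 0.0808]
tcp_rot: [0.0, 0.942, 0.337, 0.001]
contact_force: [1.6, -0.5, 3.7]
gripper_width: 0.0418
```

```bash
python3 - <<'E'
from h import *
go(.5,.449,.095)
im,s=snap('wrist','w9.png');print(s['moment'])
E
```

```text
go [-0.11  0.01 -0.57] turn 0 | tcp [0.5021 0.4508 0.0808] yaw 39.3 j1,j6 [40. 91.] w 0.0418 F [ 1.6 -0.5  3.7] t 6.6
[-0.09160283 -0.15887557  1.43709031]
```

carry_out(targets=[0,0,0,0.024,1.4,0,0,0,0.05,2.8,0,0,0,0.073,4.2])

```text
clock: 6.93
eef_pos: [0.5046, 0.451, 0.0806]
tcp_rot: [0.001, 0.987, 0.16, 0.003]
contact_force: [5.1, -3.0, 8.0]
gripper_width: 0.0414
```

```bash
python3 - <<'E'
from h import *
go(.5,.449,.095)
im,s=snap('wrist','w10.png');print(s['moment'])
a=cv2.imread('pics/w9.png')[200:360,220:420];b=cv2.imread('pics/w10.png')[200:360,220:420];cv2.imwrite('pics/w910.png',np.hstack([a,b]))
E
```

```text
go [-0.2   0.02 -0.58] turn 0 | tcp [0.5046 0.451  0.0806] yaw 18.4 j1,j6 [ 40. 112.] w 0.0414 F [ 5.1 -3.   8. ] t 6.9
[-0.63060076 -0.89914656  1.36716889]
```

View pics/w910.png

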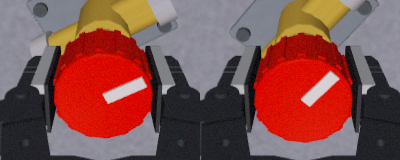

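carry_out(targets=[85,0,0,-0.2,-0.5,85,0,0,-0.2,-0.5,85,0,0,-0.2,-0.5,85,0,0,-2,-0.5,85,0,0,-5,-0.5])

```text
clock: 7.4
eef_pos: [0.5013, 0.4486, 0.1646]
tcp_rot: [0.003, 0.984, 0.18, -0.001]
contact_force: [0.9, 0.7, 1.2]
gripper_width: 0.085
```

```bash
python3 - <<'E'
from h import *
go(.5,.449,.25)
im,s=snap('wrist','w11.png');print(s['moment'])
E
```

```text
go [-0.05 -0.01 -3.42] turn 0 | tcp [0.5013 0.4486 0.1646] yaw 20.7 j1,j6 [ 40. 109.] w 0.085 F [0.9 0.7 1.2] t 7.4
[ 0.01676319 -0.00564325 -0.02672707]
```

View pics/w11.png

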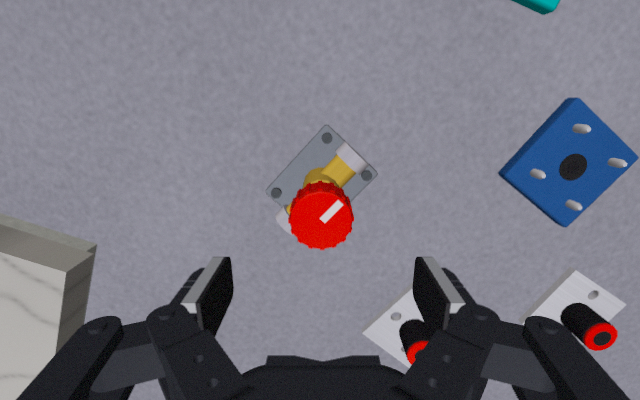

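```bash
cat >> h.py <<'E'
def over(x,y,z,yw,s=None):
    a=np.radians(yw); go(x-.0787*np.cos(a),y-.0787*np.sin(a),z,yw,s)
E
python3 - <<'E'
from h import *
over(.372,.285,.16,110)
E
```

```text
go [-7.47  7.54  0.61] turn -17.86 | tcp [0.5068 0.4534 0.1784] yaw 20.7 j1,j6 [ 40. 109.] w 0.0848 F [2.3 1.2 6.8] t 7.5
```

carry_out(targets=[85,-7.5,7.5,0,-17.9,85,-7.5,7.5,0,-17.9,85,-7.5,7.5,0,-17.9,85,-7.5,7.5,0.6,-17.9,85,-7.5,7.5,0.6,-17.9])

```text
clock: 7.87
eef_pos: [0.4186, 0.2597, 0.1645]
tcp_rot: [0.002, 0.879, 0.476, 0.005]
contact_force: [1.0, -1.6, 1.4]
gripper_width: 0.085
```

```bash
python3 - <<'E'
from h import *
over(.372,.285,.16,110)
E
```

```text
go [-2.06  0.4   0.17] turn -10.62 | tcp [0.4186 0.2597 0.1645] yaw 56.9 j1,j6 [29. 62.] w 0.085 F [ 1.  -1.6  1.4] t 7.9
```

carry_out(targets=[85,-2,0.4,0.2,-10.6,85,-2,0.4,0.2,-10.6,85,-2,0.4,0.2,-10.6,85,-2,0.4,0.2,-10.6,85,-2,0.4,0.2,-10.6])

```text
clock: 8.28
eef_pos: [0.3991, 0.2119, 0.1588]
tcp_rot: [0.004, 0.691, 0.723, 0.005]
contact_force: [0.2, 0.0, 0.3]
gripper_width: 0.0848
```

carry_out(targets=[85,0,0,0,-3.4,85,0,0,0,-3.4,85,0,0,0,-3.4,85,0,0,0,-3.4])

```text
clock: 8.62
eef_pos: [0.3987, 0.2118, 0.1584]
tcp_rot: [0.004, 0.575, 0.818, 0.004]
contact_force: [-0.4, 0.3, 0.1]
gripper_width: 0.0846
```

```bash
python3 - <<'E'
from h import *
over(.372,.285,.16,110)
im,s=snap('wrist','a1.png')
E
```

```text
go [-0.03 -0.   -0.06] turn -0.04 | tcp [0.3987 0.2118 0.1584] yaw 109.8 j1,j6 [25.  5.] w 0.0846 F [-0.4  0.3  0.1] t 8.6
```

View pics/a1.png

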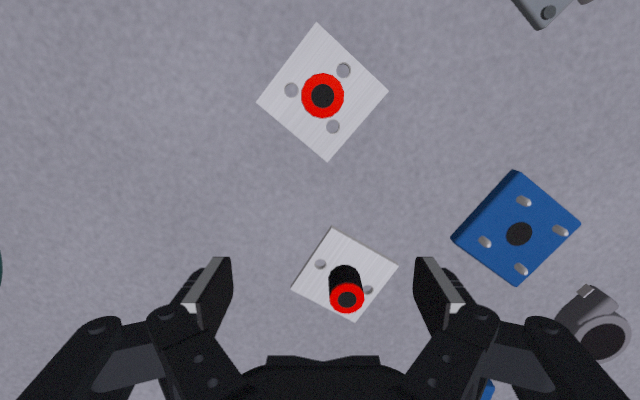

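```bash
cat >> h.py <<'E'
def quad(im,s,near,kind,name='wrist',show=True):
    """near: world xy guess. kind 'pod' or 'plate'. returns centre, yaw(deg mod 90), size, hole/stud points rel. centre"""
    I=im.astype(int); r,g,b=I[...,0],I[...,1],I[...,2]
    z={'pod':.008,'podon':.024,'plate':.016}[kind]
    if kind=='plate': m=(b-r>50)&(b-g>25)&(b>70)
    else: m=(np.min(I,2)>150)&(np.max(I,2)-np.min(I,2)<25)
    m=m.astype(np.uint8); m=cv2.morphologyEx(m,cv2.MORPH_OPEN,np.ones((3,3)))
    u0=proj(name,[near[0],near[1],z],s)[0]
    best=None
    for c,a,mm in blobs(m,300):
        d=np.hypot(*(c-u0))
        if best is None or d<best[0]: best=(d,mm)
    mm=best[1]
    cs,_=cv2.findContours(mm.astype(np.uint8),cv2.RETR_EXTERNAL,cv2.CHAIN_APPROX_NONE)
    c=max(cs,key=cv2.contourArea); hull=cv2.convexHull(c)
    hp=cast(name,hull.reshape(-1,2),z,s)[:,:2]
    cen,sz,ang=cv2.minAreaRect((hp*1000).astype(np.float32)); cen=np.array(cen)/1000
    # inner features
    fill=np.zeros(mm.shape,np.uint8); cv2.drawContours(fill,[hull],-1,1,-1); fill=cv2.erode(fill,np.ones((5,5)))
    if kind=='plate': f=fill&((r>110)&(np.abs(r-b)<60))
    else: f=fill&(~(np.min(I,2)>140))
    out=[]
    for cc,a,k in blobs(f,20):
        w=cast(name,[cc],z,s)[0,:2]-cen; out.append((a,(w*1000).round(1),round(float(np.hypot(*w)*1000),1),round(float(np.degrees(np.arctan2(w[1],w[0]))),1)))
    if show:
        print(kind,'cen',cen.round(4),'size',np.round(sz,1),'ang',round(ang%90,2))
        for o in out: print('   ',o)
    return cen,ang%90,out
E
python3 - <<'E'
from h import *
im=np.load('last_wrist.npy');s=arm.state()
quad(im,s,(.372,.285),'pod'); quad(im,s,(.455,.12),'pod')
I=im.astype(int);m=(I[...,0]>180)&(I[...,1]<60)
m=cv2.morphologyEx(m.astype(np.uint8),cv2.MORPH_CLOSE,np.ones((25,25)))
for c,a,_ in blobs(m,100): print(c,cast('wrist',[c],.046,s)[0])
E
```

```text
pod cen [0.3737 0.2874] size [84.8 85. ] ang 69.21
    (np.int32(151), array([10.1, 26.8]), 28.6, 69.4)
    (np.int32(1553), array([0.1, 0.7]), 0.7, 85.6)
    (np.int32(106), array([-27.8,  -4.1]), 28.1, -171.7)
    (np.int32(114), array([ 18.2, -21.4]), 28.1, -49.7)
pod cen [0.4575 0.1221] size [85.3 84.6] ang 77.94
    (np.int32(37), array([-27.8,   5.1]), 28.3, 169.5)
    (np.int32(1519), array([  7.5, -12.5]), 14.6, -59.0)
[322.14226804  95.15051546] [0.37359157 0.28787105 0.046     ]
[346.67700258 298.11498708] [0.45692466 0.12323829 0.046     ]
```

```bash
python3 - <<'E'
from h import *
over(.603,.233,.16,100)
E
```

```text
go [-5.05  7.45  0.03] turn 1.93 | tcp [0.3987 0.2119 0.1585] yaw 109.6 j1,j6 [25.  5.] w 0.0848 F [0.9 0.8 0.5] t 8.7
```

carry_out(targets=[85,-5,7.4,0,2,85,-5,7.4,0,2,85,-5,7.4,0,2,85,-5,7.4,0,2,85,-5,7.4,0,2])

```text
clock: 9.08
eef_pos: [0.6024, 0.1594, 0.1601]
tcp_rot: [0.003, 0.645, 0.764, 0.004]
contact_force: [-0.8, 0.2, 1.4]
gripper_width: 0.0851
```

carry_out(targets=[85,0,0.6,0,0,85,0,0.6,0,0,85,0,0.6,0,0])

```text
clock: 9.33
eef_pos: [0.6172, 0.1616, 0.1594]
tcp_rot: [0.003, 0.646, 0.763, 0.003]
contact_force: [0.5, -0.4, -0.2]
gripper_width: 0.0852
```

```bash
python3 - <<'E'
from h import *
over(.603,.233,.16,100)
im,s=snap('wrist','b1.png'); quad(im,s,(.601,.231),'plate')
over(.645,-.007,.16,100,s)
E
```

```text
go [-0.24 -0.06 -0.03] turn -0.1 | tcp [0.6172 0.1616 0.1594] yaw 99.5 j1,j6 [12.  3.] w 0.0852 F [ 0.5 -0.4 -0.2] t 9.3
plate cen [0.602  0.2317] size [90.6 90.7] ang 73.93
    (np.int32(67), array([-18.4,  33.3]), 38.1, 118.9)
    (np.int32(61), array([33. , 18.4]), 37.8, 29.1)
    (np.int32(68), array([-32.9, -18.2]), 37.6, -151.1)
    (np.int32(62), array([ 18.4, -33. ]), 37.8, -60.9)
go [-9.98  0.01 -0.03] turn -0.1 | tcp [0.6172 0.1616 0.1594] yaw 99.5 j1,j6 [12.  3.] w 0.0852 F [ 0.5 -0.4 -0.2] t 9.3
```

View pics/b1.png

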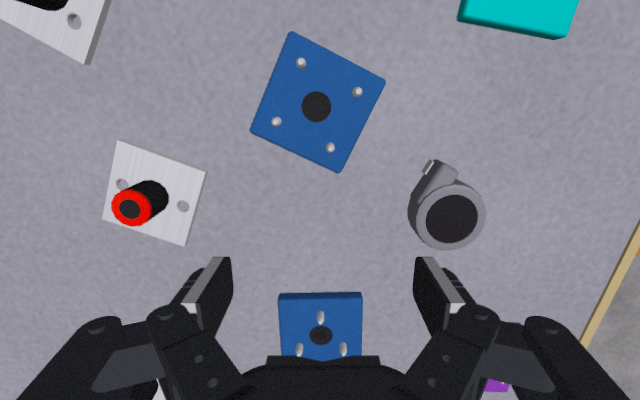

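carry_out(targets=[85,-10,0,0,0,85,-10,0,0,0,85,-10,0,0,0,85,-10,0,0,0,85,-10,0,0,0])

```text
clock: 9.8
eef_pos: [0.6491, -0.044, 0.1596]
tcp_rot: [0.002, 0.645, 0.764, 0.003]
contact_force: [0.4, 0.5, 0.5]
gripper_width: 0.0852
```

carry_out(targets=[85,-1.5,0,0,0,85,-1.5,0,0,0,85,-1.5,0,0,0])

```text
clock: 10.05
eef_pos: [0.6539, -0.0821, 0.1596]
tcp_rot: [0.002, 0.646, 0.763, 0.003]
contact_force: [-0.2, 0.4, 0.6]
gripper_width: 0.085
```

```bash
python3 - <<'E'
from h import *
over(.645,-.007,.16,100)
im,s=snap('wrist','pa1.png'); quad(im,s,(.645,-.007),'plate')
over(.607,-.192,.16,100,s)
E
```

```text
go [-0.13  0.17 -0.02] turn -0.1 | tcp [ 0.6539 -0.0821  0.1596] yaw 99.5 j1,j6 [ -9. -19.] w 0.085 F [-0.2  0.4  0.6] t 10.1
plate cen [ 0.6456 -0.0071] size [90.7 90.8] ang 10.44
    (np.int32(66), array([-4.9, 28.7]), 29.2, 99.7)
    (np.int32(68), array([-21.5, -18.5]), 28.4, -139.4)
    (np.int32(64), array([27.4, -9.5]), 29.0, -19.2)
go [-7.17 -2.55 -0.05] turn -0.1 | tcp [ 0.6539 -0.0821  0.1596] yaw 99.5 j1,j6 [ -9. -19.] w 0.085 F [-0.2  0.4  0.6] t 10.1
```

View pics/pa1.png

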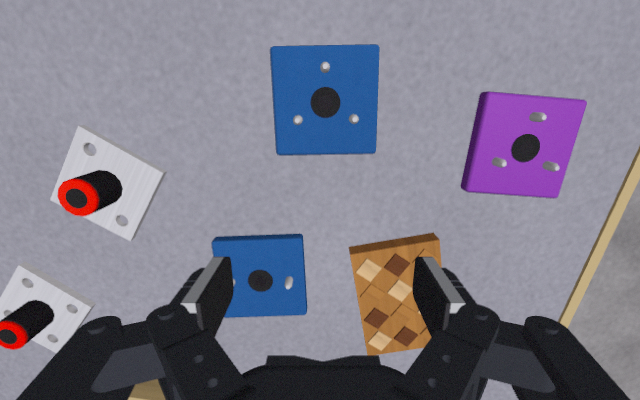

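carry_out(targets=[85,-7.6,-2.5,0,0,85,-7.6,-2.5,0,0,85,-7.6,-2.5,0,0,85,-7.6,-2.5,0,0,85,-7.6,-2.5,0,0])

```text
clock: 10.52
eef_pos: [0.6233, -0.2779, 0.1589]
tcp_rot: [0.001, 0.644, 0.765, 0.003]
contact_force: [1.2, 0.4, -0.5]
gripper_width: 0.085
```

carry_out(targets=[85,0,0,0,0,85,0,0,0,0])

```text
clock: 10.68
eef_pos: [0.6226, -0.2772, 0.1588]
tcp_rot: [0.001, 0.645, 0.764, 0.003]
contact_force: [0.8, 0.2, -0.0]
gripper_width: 0.085
```

```bash
python3 - <<'E'
from h import *
over(.607,-.192,.16,100)
im,s=snap('wrist','pc1.png'); quad(im,s,(.607,-.192),'plate')
E
```

```text
go [ 0.32 -0.02 -0.05] turn -0.06 | tcp [ 0.6226 -0.2772  0.1588] yaw 99.7 j1,j6 [-26. -36.] w 0.085 F [ 0.8  0.2 -0. ] t 10.7
plate cen [ 0.6086 -0.1928] size [90.7 90.6] ang 11.54
    (np.int32(61), array([30.5,  7. ]), 31.2, 12.9)
    (np.int32(67), array([-29.9,  -5.6]), 30.5, -169.4)
```

View pics/pc1.png

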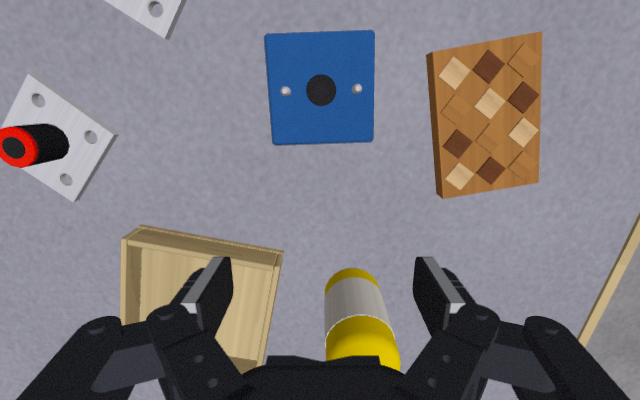

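```bash
python3 - <<'E'
from h import *
a=cv2.imread('pics/top0.png');cv2.imwrite('pics/cr.png',cv2.resize(a[175:250,420:500],None,fx=8,fy=8,interpolation=2))
over(.449,-.119,.16,100)
E
```

```text
go [ 4.22 -5.78 -0.07] turn -0.05 | tcp [ 0.623  -0.276   0.1587] yaw 99.8 j1,j6 [-26. -36.] w 0.0851 F [-0.1  1.1  0.1] t 10.7
```

View pics/cr.png

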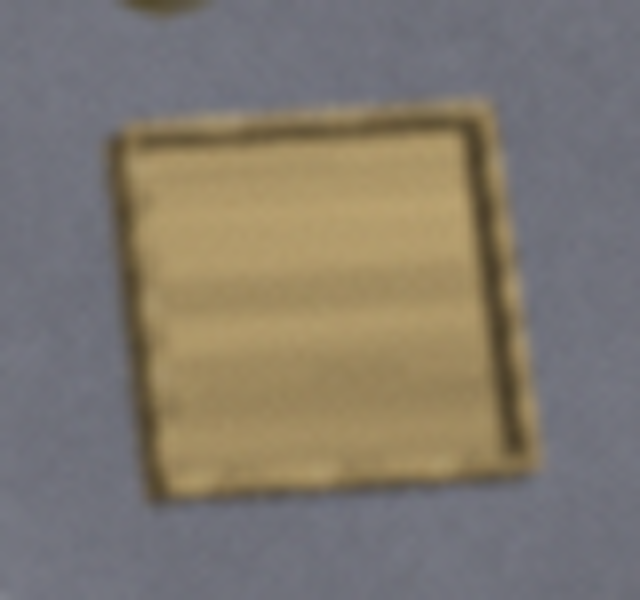

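```bash
python3 - <<'E'
from h import *
p=np.array([(122,132),(490,103),(540,468),(160,494)])/8+[420,175]
w=cast('top',p,.036);print(w.round(3),w.mean(0).round(3)); print(np.linalg.norm(np.diff(w,axis=0),axis=1))
d=w[1]-w[0];print(np.degrees(np.arctan2(d[1],d[0])))
E
```

```text
[[ 0.591 -0.358  0.036]
 [ 0.589 -0.506  0.036]
 [ 0.441 -0.501  0.036]
 [ 0.446 -0.351  0.036]] [ 0.517 -0.429  0.036]
[0.14815335 0.14759603 0.14970802]
-91.12688428977371
```

carry_out(targets=[85,4.2,-5.8,0,0,85,4.2,-5.8,0,0,85,4.2,-5.8,0,0,85,4.2,-5.8,0,0,85,4.2,-5.8,0,0])

```text
clock: 11.15
eef_pos: [0.4564, -0.1913, 0.1561]
tcp_rot: [-0.003, 0.643, 0.766, 0.003]
contact_force: [0.1, 0.7, -0.3]
gripper_width: 0.0853
```

carry_out(targets=[85,0,0,0,0,85,0,0,0,0])

```text
clock: 11.32
eef_pos: [0.4557, -0.1884, 0.156]
tcp_rot: [-0.004, 0.642, 0.767, 0.003]
contact_force: [0.2, -0.5, 0.1]
gripper_width: 0.085
```

```bash
python3 - <<'E'
from h import *
over(.449,-.119,.16,100)
im,s=snap('wrist','d1.png'); quad(im,s,(.449,-.119),'pod')
E
```

```text
go [-0.37  0.22 -0.16] turn 0.03 | tcp [ 0.4557 -0.1884  0.156 ] yaw 100.2 j1,j6 [-26. -36.] w 0.085 F [ 0.2 -0.5  0.1] t 11.3
pod cen [ 0.4486 -0.119 ] size [85.3 85. ] ang 67.33
    (np.int32(69), array([-13.4,  36.8]), 39.2, 110.0)
    (np.int32(1508), array([ 0.7, -0.5]), 0.9, -33.3)
    (np.int32(75), array([-34.1, -14. ]), 36.8, -157.6)
    (np.int32(67), array([ 15.3, -34.4]), 37.6, -66.1)
```

View pics/d1.png

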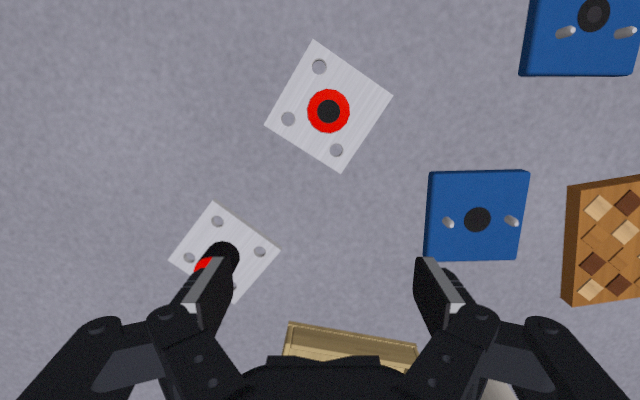

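```bash
python3 - <<'E'
from h import *
go(.449,-.119,.014)
E
```

```text
go [2.79 0.17 5.72] turn 0 | tcp [ 0.4571 -0.1897  0.1565] yaw 100.1 j1,j6 [-26. -36.] w 0.0846 F [ 0.5 -0.9  0.1] t 11.4
```

carry_out(targets=[85,2.8,0.2,1.5,0,85,2.8,0.2,3,0,85,2.8,0.2,4,0,85,2.8,0.2,4.6,0,85,2.8,0.2,4.6,0])

```text
clock: 11.78
eef_pos: [0.4469, -0.1165, 0.0374]
tcp_rot: [-0.007, 0.641, 0.768, 0.002]
contact_force: [-0.7, 0.6, -0.7]
gripper_width: 0.0849
```

```bash
python3 - <<'E'
from h import *
go(.449,-.119,.014)
E
```

```text
go [-0.12  0.07  0.93] turn 0 | tcp [ 0.4469 -0.1165  0.0374] yaw 100.3 j1,j6 [-18. -29.] w 0.0849 F [-0.7  0.6 -0.7] t 11.8
```

carry_out(targets=[85,-0.1,0.1,0.5,0,85,-0.1,0.1,0.9,0,85,-0.1,0.1,0.9,0,50,-0.1,0.1,0.9,0,20,-0.1,0.1,0.9,0], force=50)

```text
clock: 12.2
eef_pos: [0.451, -0.1189, 0.016]
tcp_rot: [-0.006, 0.641, 0.767, 0.002]
contact_force: [-0.3, -0.5, 0.7]
gripper_width: 0.0633
```

carry_out(targets=[0,0,0,0,0,0,0,0,0,0,0,0,0,0,0,0,0,0,0,0])

```text
clock: 12.53
eef_pos: [0.452, -0.1195, 0.0174]
tcp_rot: [-0.005, 0.641, 0.767, 0.002]
contact_force: [-1.4, 0.5, 4.6]
gripper_width: 0.0326
```

```bash
python3 - <<'E'
from h import *
go(.449,-.119,.014)
im,s=snap('wrist','d2.png')
E
```

```text
go [ 0.04 -0.11  0.14] turn 0 | tcp [ 0.452  -0.1195  0.0174] yaw 100.2 j1,j6 [-18. -29.] w 0.0326 F [-1.4  0.5  4.6] t 12.5
```

View pics/d2.png

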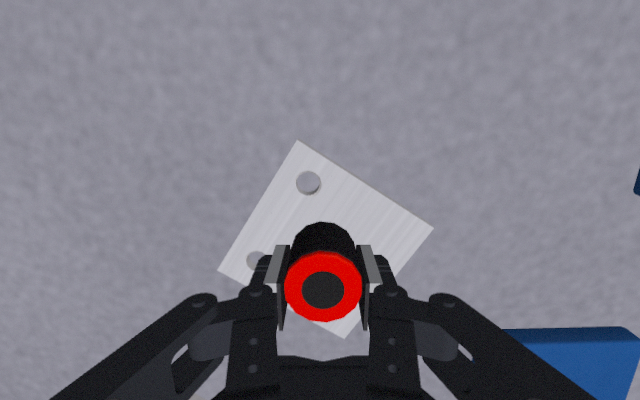

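carry_out(targets=[0,0,0,-1.2,0,0,0,0,-2.4,0,0,0,0,-3.6,0,0,0,0,-3.6,0,0,0,0,-3.6,0])

```text
clock: 13.0
eef_pos: [0.4542, -0.121, 0.1096]
tcp_rot: [-0.002, 0.641, 0.767, 0.003]
contact_force: [-0.3, 0.4, -3.2]
gripper_width: 0.0326
```

```bash
python3 - <<'E'
from h import *
go(.517,-.429,.12,122)
E
```

```text
go [-12.57   0.29  -0.51] turn -4.35 | tcp [ 0.4542 -0.121   0.1096] yaw 100.2 j1,j6 [-18. -29.] w 0.0326 F [-0.3  0.4 -3.2] t 13.0
```

carry_out(targets=[0,-12.6,0.3,-0.5,-4.4,0,-12.6,0.3,-0.5,-4.4,0,-12.6,0.3,-0.5,-4.4,0,-12.6,0.3,-0.5,-4.4,0,-12.6,0.3,-0.5,-4.4])

```text
clock: 13.42
eef_pos: [0.4926, -0.3188, 0.1127]
tcp_rot: [-0.004, 0.482, 0.876, 0.004]
contact_force: [0.2, -0.6, -1.6]
gripper_width: 0.0324
```

```bash
python3 - <<'E'
from h import *
go(.517,-.429,.12,122)
E
```

```text
go [-4.24 -1.53 -0.34] turn 0.07 | tcp [ 0.4926 -0.3188  0.1127] yaw 122.3 j1,j6 [-36. -68.] w 0.0324 F [ 0.2 -0.6 -1.6] t 13.4
```

carry_out(targets=[0,-4.2,-1.5,-0.3,0,0,-4.2,-1.5,-0.3,0,0,-4.2,-1.5,-0.3,0,0,-4.2,-1.5,-0.3,0,0,-4.2,-1.5,-0.3,0])

```text
clock: 13.83
eef_pos: [0.5156, -0.4283, 0.1159]
tcp_rot: [-0.006, 0.483, 0.875, 0.005]
contact_force: [-0.3, 0.5, -2.5]
gripper_width: 0.0325
```

```bash
python3 - <<'E'
from h import *
go(.517,-.429,.023,122)
im,s=snap('wrist','d3.png')
E
```

```text
go [-0.11  0.02  3.72] turn 0.04 | tcp [ 0.5156 -0.4283  0.1159] yaw 122.2 j1,j6 [-42. -74.] w 0.0325 F [-0.3  0.5 -2.5] t 13.8
```

View pics/d3.png

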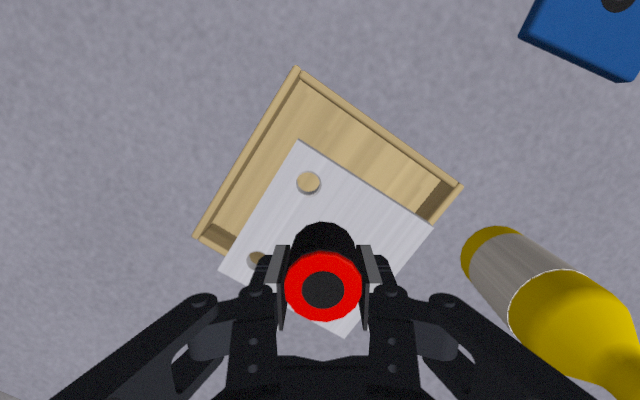

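carry_out(targets=[0,-0.1,0,1.2,0,0,-0.1,0,2.4,0,0,-0.1,0,3.2,0,0,-0.1,0,3.5,0,0,-0.1,0,3.5,0])

```text
clock: 14.3
eef_pos: [0.514, -0.4241, 0.0252]
tcp_rot: [-0.01, 0.482, 0.876, 0.006]
contact_force: [0.4, 0.6, -2.7]
gripper_width: 0.0326
```

```bash
python3 - <<'E'
from h import *
go(.517,-.429,.0235,122)
E
```

```text
go [-0.23 -0.    0.06] turn 0.06 | tcp [ 0.514  -0.4241  0.0252] yaw 122.3 j1,j6 [-42. -74.] w 0.0326 F [ 0.4  0.6 -2.7] t 14.3
```

carry_out(targets=[0,0,0,0.1,0,0,0,0,0.1,0,55,0,0,0.05,0,55,0,0,0,0,55,0,0,0,0])

```text
clock: 14.72
eef_pos: [0.515, -0.4249, 0.0271]
tcp_rot: [-0.008, 0.482, 0.876, 0.005]
contact_force: [-0.4, 0.1, 0.1]
gripper_width: 0.055
```

carry_out(targets=[60,0,0,-1,0,60,0,0,-2.5,0,60,0,0,-4,0,60,0,0,-4,0,60,0,0,-4,0])

```text
clock: 15.13
eef_pos: [0.5184, -0.429, 0.1324]
tcp_rot: [-0.004, 0.482, 0.876, 0.004]
contact_force: [0.6, 0.4, -1.5]
gripper_width: 0.0598
```

```bash
python3 - <<'E'
from h import *
over(.369,-.275,.16,122)
im,s=snap('wrist','d4.png')
E
```

```text
go [ 5.27 -1.77 -1.06] turn 0.06 | tcp [ 0.5184 -0.429   0.1324] yaw 122.3 j1,j6 [-42. -74.] w 0.0598 F [ 0.6  0.4 -1.5] t 15.1
```

View pics/d4.png

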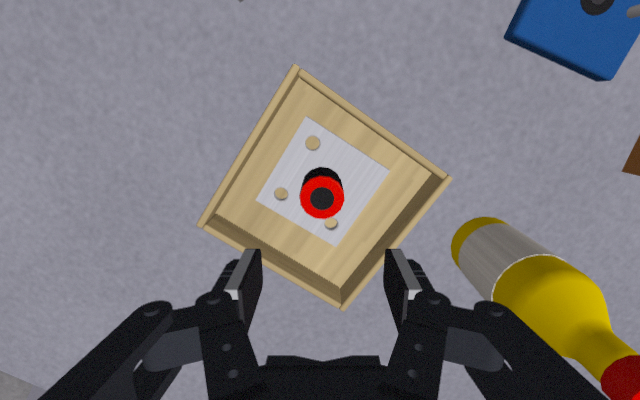

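carry_out(targets=[85,5.3,-1.8,-1.1,0,85,5.3,-1.8,-1.1,0,85,5.3,-1.8,-1.1,0,85,5.3,-1.8,-1.1,0,85,5.3,-1.8,-1.1,0])

```text
clock: 15.6
eef_pos: [0.4046, -0.337, 0.1574]
tcp_rot: [-0.008, 0.482, 0.876, 0.005]
contact_force: [0.2, 0.0, -0.1]
gripper_width: 0.0851
```

carry_out(targets=[85,0,0,0,0,85,0,0,0,0,85,0,0,0,0])

```text
clock: 15.85
eef_pos: [0.4049, -0.3373, 0.1565]
tcp_rot: [-0.009, 0.482, 0.876, 0.006]
contact_force: [-0.2, 0.3, 0.0]
gripper_width: 0.0849
```

```bash
python3 - <<'E'
from h import *
over(.369,-.275,.16,122)
im,s=snap('wrist','b2.png');c,a,_=quad(im,s,(.369,-.275),'pod')
go(c[0],c[1],.06,a+90)
E
```

```text
go [-0.27  0.1  -0.14] turn 0.06 | tcp [ 0.4049 -0.3373  0.1565] yaw 122.3 j1,j6 [-43. -75.] w 0.0849 F [-0.2  0.3  0. ] t 15.8
pod cen [ 0.3696 -0.2787] size [84.9 84.8] ang 60.57
    (np.int32(118), array([-9.8, 36.4]), 37.7, 105.0)
    (np.int32(1487), array([ 0.2, -0.3]), 0.4, -47.1)
    (np.int32(111), array([-35.3,  -8.6]), 36.3, -166.3)
    (np.int32(88), array([35.4, 10.6]), 37.0, 16.7)
    (np.int32(85), array([ 10.6, -35.5]), 37.1, -73.5)
go [2.67 0.05 3.93] turn -5.65 | tcp [ 0.4051 -0.3374  0.1567] yaw 122.3 j1,j6 [-43. -75.] w 0.0853 F [-0.2 -0.  -0. ] t 15.9
```

View pics/b2.png

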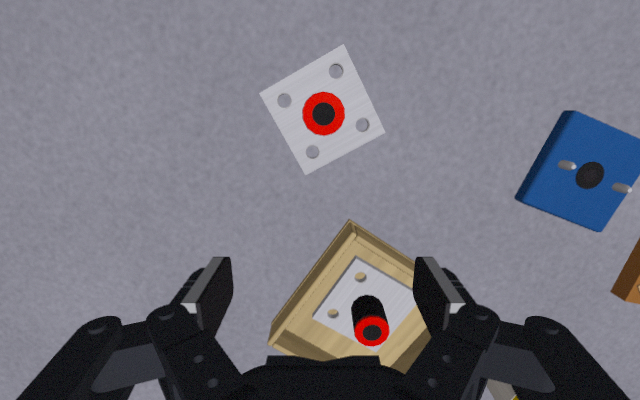

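carry_out(targets=[85,2.7,0.05,0,12.35,85,2.7,0.05,0,12.35,85,2.7,0.05,0,12.35,85,2.7,0.05,0,12.35,85,2.7,0.05,0,12.35])

```text
clock: 16.32
eef_pos: [0.3706, -0.2798, 0.1578]
tcp_rot: [-0.01, 0.73, 0.683, 0.003]
contact_force: [-0.3, -0.7, 0.2]
gripper_width: 0.085
```

carry_out(targets=[85,0,0,0,5.2,85,0,0,0,5.2,85,0,0,0,5.2,85,0,0,0,5.2,85,0,0,0,5.2])

```text
clock: 16.73
eef_pos: [0.3713, -0.2804, 0.1576]
tcp_rot: [-0.01, 0.866, 0.5, 0.0]
contact_force: [0.6, 0.0, -0.3]
gripper_width: 0.0849
```

```bash
python3 - <<'E'
from h import *
go(.3696,-.2787,.06,60.57)
E
```

```text
go [-0.02 -0.02  3.9 ] turn -0.1 | tcp [ 0.3713 -0.2804  0.1576] yaw 60.1 j1,j6 [-40. -11.] w 0.0849 F [ 0.6  0.  -0.3] t 16.7
```

```bash
python3 - <<'E'
from h import *
go(.3696,-.2787,.016,60.57)
E
```

```text
go [-0.04  0.01  5.66] turn -0.1 | tcp [ 0.3713 -0.2804  0.1576] yaw 60.1 j1,j6 [-40. -11.] w 0.0849 F [ 0.6  0.  -0.3] t 16.7
```

carry_out(targets=[85,0.02,0,1.5,-0.1,85,0,0,3,-0.1,85,0,0,4.2,-0.1,85,0,0,4.8,-0.1,85,0,0,4.8,-0.1])

```text
clock: 17.15
eef_pos: [0.3673, -0.2758, 0.0333]
tcp_rot: [-0.015, 0.863, 0.505, -0.001]
contact_force: [-0.7, -0.1, -0.4]
gripper_width: 0.0848
```

```bash
python3 - <<'E'
from h import *
go(.3696,-.2787,.015,60.57)
E
```

```text
go [-0.07  0.16  0.73] turn 0.02 | tcp [ 0.3673 -0.2758  0.0333] yaw 60.7 j1,j6 [-40. -11.] w 0.0848 F [-0.7 -0.1 -0.4] t 17.1
```

carry_out(targets=[85,-0.07,0.15,0.4,0,85,-0.07,0.15,0.65,0,85,-0.07,0.15,0.65,0,85,-0.07,0.15,0.65,0,85,-0.07,0.15,0.65,0])

```text
clock: 17.57
eef_pos: [0.3702, -0.2794, 0.018]
tcp_rot: [-0.014, 0.863, 0.505, -0.001]
contact_force: [-0.6, -0.3, 0.6]
gripper_width: 0.0846
```

```bash
python3 - <<'E'
from h import *
go(.3696,-.2787,.015,60.57)
print(q(arm.state()['tcp_rot']).as_matrix()[:,2])
E
```

```text
go [ 0.01 -0.03  0.12] turn 0.03 | tcp [ 0.3702 -0.2794  0.018 ] yaw 60.7 j1,j6 [-40. -12.] w 0.0846 F [-0.6 -0.3  0.6] t 17.6
[-0.01563726  0.02283347 -0.99961698]
```

carry_out(targets=[60,0,0,0.05,0,40,0,0,0.05,0,0,0,0,0.05,0,0,0,0,0.05,0,0,0,0,0.05,0], force=60)

```text
clock: 17.98
eef_pos: [0.3703, -0.2795, 0.0175]
tcp_rot: [-0.014, 0.863, 0.505, -0.001]
contact_force: [-2.3, 1.6, 6.5]
gripper_width: 0.0323
```

```bash
python3 - <<'E'
from h import *
go(.3696,-.2787,.015,60.57)
E
```

```text
go [ 0.01 -0.04  0.1 ] turn 0.03 | tcp [ 0.3703 -0.2795  0.0175] yaw 60.7 j1,j6 [-40. -12.] w 0.0323 F [-2.3  1.6  6.5] t 18.0
```

carry_out(targets=[0,0,0,-0.6,0,0,0,0,-1.2,0,0,0,0,-1.8,0,0,0,0,-2.4,0,0,0,0,-2.4,0])

```text
clock: 18.4
eef_pos: [0.3728, -0.2822, 0.08]
tcp_rot: [-0.011, 0.863, 0.505, -0.0]
contact_force: [0.3, 0.1, -2.2]
gripper_width: 0.0322
```

carry_out(targets=[0,0,0,-0.6,0,0,0,0,-1,0,0,0,0,-1,0,0,0,0,-1,0])

```text
clock: 18.73
eef_pos: [0.3733, -0.2829, 0.1049]
tcp_rot: [-0.011, 0.863, 0.505, -0.0]
contact_force: [-0.5, -0.3, -1.7]
gripper_width: 0.0318
```

```bash
python3 - <<'E'
from h import *
go(.602,.2317,.1,73.9)
print(q(arm.state()['tcp_rot']).as_matrix()[:,2])
snap('wrist','b3.png')
E
```

```text
go [22.42 -2.08  0.49] turn -2.63 | tcp [ 0.3733 -0.2829  0.1049] yaw 60.7 j1,j6 [-41. -11.] w 0.0318 F [-0.5 -0.3 -1.7] t 18.7
[-0.01121584  0.01904526 -0.99975571]
```

View pics/b3.png

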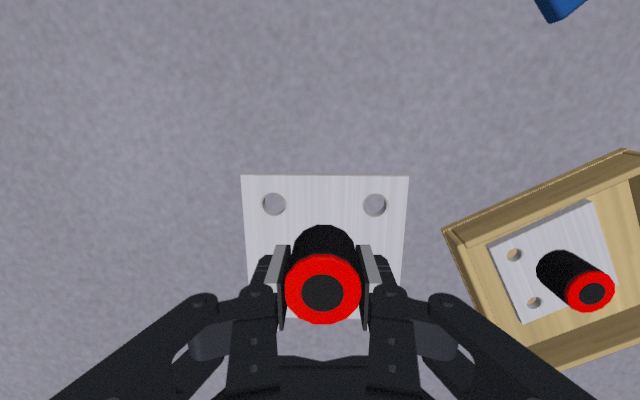

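carry_out(targets=[0,22.4,-2.1,0.3,-2.6,0,22.4,-2.1,0.3,-2.6,0,22.4,-2.1,0.3,-2.6,0,22.4,-2.1,0.3,-2.6,0,22.4,-2.1,0.3,-2.6])

```text
clock: 19.2
eef_pos: [0.4568, -0.0903, 0.1034]
tcp_rot: [-0.012, 0.8, 0.6, 0.0]
contact_force: [0.8, -0.5, -2.3]
gripper_width: 0.0319
```

```bash
python3 - <<'E'
from h import *
go(.602,.2317,.1,73.9)
E
```

```text
go [13.99  1.96  0.32] turn -0.04 | tcp [ 0.4568 -0.0903  0.1034] yaw 73.7 j1,j6 [-15.   1.] w 0.0319 F [ 0.8 -0.5 -2.3] t 19.2
```

carry_out(targets=[0,14,2,0,0,0,14,2,0,0,0,14,2,0,0,0,14,2,0,0,0,14,2,0,0])

```text
clock: 19.62
eef_pos: [0.5423, 0.0998, 0.105]
tcp_rot: [-0.013, 0.8, 0.6, -0.001]
contact_force: [1.0, -0.6, -2.2]
gripper_width: 0.0321
```

```bash
python3 - <<'E'
from h import *
go(.602,.2317,.1,73.9)
E
```

```text
go [5.73 0.82 0.26] turn -0.04 | tcp [0.5423 0.0998 0.105 ] yaw 73.7 j1,j6 [ 7. 23.] w 0.0321 F [ 1.  -0.6 -2.2] t 19.6
```

carry_out(targets=[0,5.7,0.8,0.3,0,0,5.7,0.8,0.3,0,0,5.7,0.8,0.3,0,0,5.7,0.8,0.3,0,0,5.7,0.8,0.3,0])

```text
clock: 20.03
eef_pos: [0.6021, 0.2356, 0.0972]
tcp_rot: [-0.014, 0.799, 0.601, -0.0]
contact_force: [0.3, 0.6, -2.1]
gripper_width: 0.0324
```

carry_out(targets=[0,0,0,0,0,0,0,0,0,0,0,0,0,0,0])

```text
clock: 20.28
eef_pos: [0.6009, 0.2345, 0.0958]
tcp_rot: [-0.014, 0.799, 0.601, -0.002]
contact_force: [-0.9, -0.0, -3.1]
gripper_width: 0.0327
```

```bash
python3 - <<'E'
from h import *
go(.602,.2317,.0625,73.9)
print(q(arm.state()['tcp_rot']).as_matrix()[:,2])
im,s=snap('wrist','b4.png')
E
```

```text
go [-0.11  0.1   1.33] turn -0.01 | tcp [0.6009 0.2345 0.0958] yaw 73.9 j1,j6 [18. 34.] w 0.0327 F [-0.9 -0.  -3.1] t 20.3
[-0.01959298  0.02018177 -0.99960433]
```

View pics/b4.png

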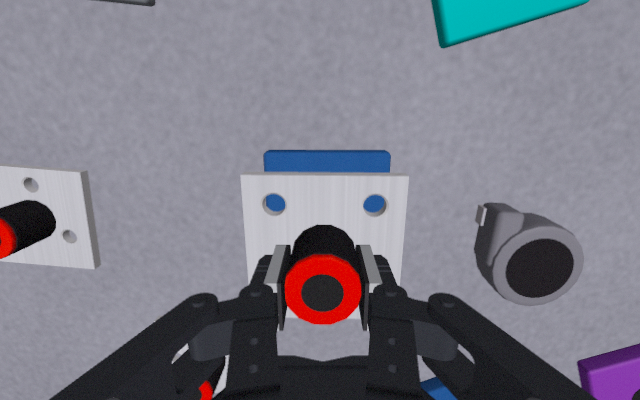

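```bash
python3 - <<'E'
from h import *
go(.602,.2317,.0525,73.9)
E
```

```text
go [-0.12  0.1   1.75] turn -0.01 | tcp [0.6013 0.2343 0.0963] yaw 73.8 j1,j6 [18. 34.] w 0.0321 F [ 0.2 -0.5 -2.3] t 20.3
```

carry_out(targets=[0,-0.1,0.1,0.6,0,0,-0.12,0.1,1.2,0,0,-0.12,0.1,1.7,0,0,-0.12,0.1,1.7,0,0,-0.12,0.1,1.7,0])

```text
clock: 20.75
eef_pos: [0.6008, 0.2305, 0.0526]
tcp_rot: [-0.014, 0.8, 0.6, -0.003]
contact_force: [-0.2, -0.5, -2.7]
gripper_width: 0.032
```

carry_out(targets=[0,0,0,0,0,0,0,0,0,0])

```text
clock: 20.92
eef_pos: [0.6014, 0.2305, 0.0536]
tcp_rot: [-0.014, 0.8, 0.6, -0.002]
contact_force: [-0.3, 0.1, -2.6]
gripper_width: 0.0322
```

```bash
python3 - <<'E'
from h import *
go(.602,.2317,.0335,73.9)
print(q(arm.state()['tcp_rot']).as_matrix()[:,2])
im,s=snap('wrist','b5.png')
E
```

```text
go [0.04 0.03 0.8 ] turn -0.03 | tcp [0.6014 0.2305 0.0536] yaw 73.8 j1,j6 [18. 33.] w 0.0322 F [-0.3  0.1 -2.6] t 20.9
[-0.02013137  0.01999386 -0.99959741]
```

View pics/b5.png

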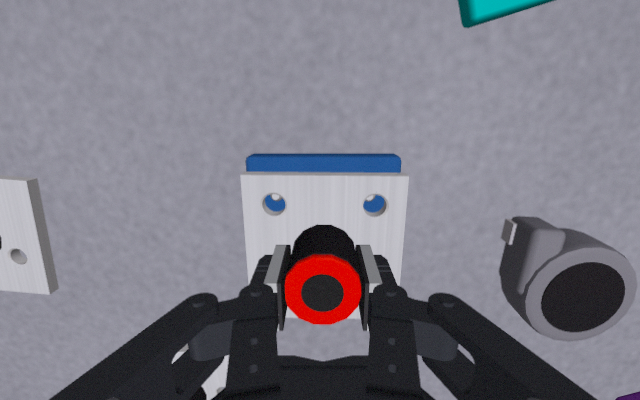

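```bash
cat >> h.py <<'E'
def chk(fn,plate_c,plate_yaw,pts,s,roi,out,f=6):
    a=cv2.imread('pics/'+fn); x0,y0,x1,y1=roi
    b=cv2.resize(a[y0:y1,x0:x1],None,fx=f,fy=f,interpolation=2)
    t=np.radians(plate_yaw);Rm=np.array([[np.cos(t),-np.sin(t)],[np.sin(t),np.cos(t)]])
    for p in pts:
        w=plate_c+Rm@np.array(p)/1000
        u=proj('wrist',[[w[0],w[1],.030],[w[0],w[1],.016]],s); print('tip/base px',u.round(1).tolist())
        for k,col in zip(u,((0,255,0),(0,0,255))):
            c=((k-[x0,y0]+.5)*f).astype(int); cv2.drawMarker(b,tuple(int(v) for v in c),col,cv2.MARKER_CROSS,20,1)
    cv2.imwrite('pics/'+out,b)
E
python3 - <<'E'
from h import *
s=arm.state()
chk('b5.png',np.array([.602,.2317]),73.9,[(26,26),(26,-26),(-26,26),(-26,-26)],s,(240,150,410,240),'b5c.png',4)
E
```

```text
tip/base px [[275.5, 195.6], [279.4, 189.0]]
tip/base px [[369.1, 196.0], [366.3, 189.4]]
tip/base px [[279.4, 278.0], [282.7, 266.6]]
tip/base px [[365.5, 279.0], [363.2, 267.4]]
```

View pics/b5c.png

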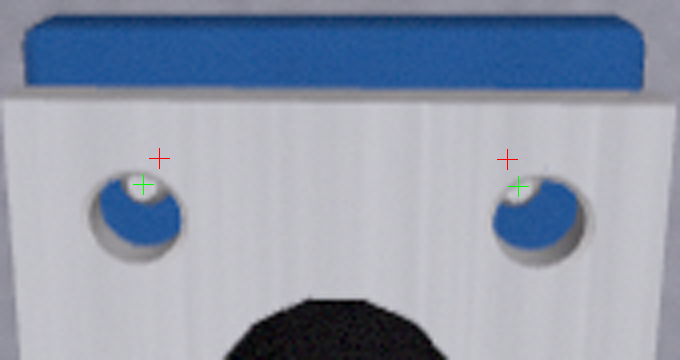

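```bash
cat >> h.py <<'E'
def handholes(px,ztop,s):
    w=cast('wrist',px,ztop,s); return w
E
python3 - <<'E'
from h import *
s=arm.state(); im=np.load('last_wrist.npy').astype(int)
roi=im[180:230,255:395]; m=(roi.min(2)<130)|(roi.max(2)-roi.min(2)>40)
# hole masks: non-flange pixels inside
px=[]
m=((im.max(2)-im.min(2)>30)|(im.min(2)<150)).astype(np.uint8); m[:180]=0;m[222:]=0;m[:,:250]=0;m[:,400:]=0
for c,a,k in blobs(m,60):
    bb=np.argwhere(k); print(c,a,bb.min(0),bb.max(0)); px.append((bb.min(0)+bb.max(0))[::-1]/2)
px=np.array(px);print(px)
t=np.radians(73.9);Rm=np.array([[np.cos(t),-np.sin(t)],[np.sin(t),np.cos(t)]])
st=np.array([.602,.2317])+np.array([(26,26),(26,-26)])/1000@Rm.T
for zt in (.043,.045): 
    h=cast('wrist',px,zt,s)[:,:2]; print(h.round(4),np.linalg.norm(h[0]-h[1])); 
    print('delta world mm',((st-h)*1000).round(1),'tool',((st-h)@q(s['tcp_rot']).as_matrix()[:2,:2]*1000).round(1))
print(st)
E
```

```text
[273.39722222 204.575     ] 360 [193 262] [214 285]
[375.13192612 205.28496042] 379 [194 363] [215 386]
[[273.5 203.5]
 [374.5 204.5]]
[[0.5852 0.2631]
 [0.6352 0.2484]] 0.05214718152126207
delta world mm [[-1.   0.8]
 [-1.   1.1]] tool [[ 0.5 -1.1]
 [ 0.7 -1.3]]
[[0.5857 0.2636]
 [0.6351 0.2491]] 0.05147264328710403
delta world mm [[-1.5  0.3]
 [-0.9  0.4]] tool [[-0.2 -1.5]
 [ 0.1 -1. ]]
[[0.58422992 0.26389044]
 [0.63419044 0.24947008]]
```

carry_out(targets=[0,0.01,-0.04,0.1,0,0,0.01,-0.04,0.3,0,0,0.01,-0.04,0.5,0,0,0.01,-0.04,0.7,0,0,0.01,-0.04,0.7,0])

```text
clock: 21.38
eef_pos: [0.5989, 0.2312, 0.0344]
tcp_rot: [-0.014, 0.8, 0.6, -0.003]
contact_force: [-0.1, -0.2, -2.8]
gripper_width: 0.0325
```

```bash
python3 - <<'E'
from h import *
go(.602,.2317,.0335,73.9)
im,s=snap('wrist','b6.png')
E
```

```text
go [0.05 0.11 0.03] turn -0.02 | tcp [0.5989 0.2312 0.0344] yaw 73.8 j1,j6 [18. 33.] w 0.0325 F [-0.1 -0.2 -2.8] t 21.4
```

View pics/b6.png

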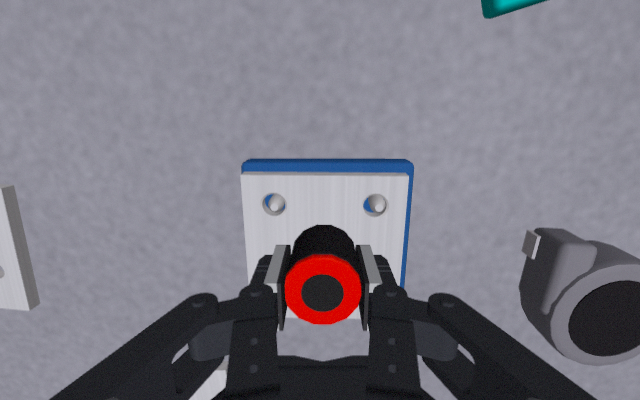

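carry_out(targets=[0,0.01,0.04,0.04,0,0,0.01,0.04,0.08,0,0,0.01,0.04,0.08,0])

```text
clock: 21.68
eef_pos: [0.6004, 0.2314, 0.0337]
tcp_rot: [-0.014, 0.8, 0.6, -0.003]
contact_force: [-1.8, -0.2, 2.5]
gripper_width: 0.032
```

```bash
python3 - <<'E'
from h import *
go(.602,.2317,.0335,73.9)
E
```

```text
go [0.03 0.06 0.01] turn -0.02 | tcp [0.6004 0.2314 0.0337] yaw 73.8 j1,j6 [18. 33.] w 0.032 F [-1.8 -0.2  2.5] t 21.7
```

Contact made; release and retreat.

carry_out(targets=[50,0,0,0,0,55,0,0,0,0,60,0,0,0,0,65,0,0,-0.3,0,65,0,0,-0.8,0])

```text
clock: 22.1
eef_pos: [0.5996, 0.2305, 0.0527]
tcp_rot: [-0.015, 0.8, 0.6, -0.004]
contact_force: [0.4, -1.1, -1.2]
gripper_width: 0.0652
```

carry_out(targets=[70,0,0,-1,0,85,0,0,-2,0,85,-1,0,-3.5,0,85,-2.5,0,-4,0,85,-2.5,0,-4,0])

```text
clock: 22.52
eef_pos: [0.5871, 0.1651, 0.1588]
tcp_rot: [-0.012, 0.8, 0.6, -0.001]
contact_force: [-0.7, -0.1, -0.3]
gripper_width: 0.0848
```

```bash
python3 - <<'E'
from h import *
over(.602,.2317,.16,73.9)
im,s=snap('wrist','b7.png'); quad(im,s,(.602,.2317),'podon'); quad(im,s,(.4575,.122),'pod')
E
```

```text
go [-0.42 -0.17 -0.05] turn -0.04 | tcp [0.5871 0.1651 0.1588] yaw 73.7 j1,j6 [13. 28.] w 0.0848 F [-0.7 -0.1 -0.3] t 22.5
podon cen [0.6017 0.2314] size [83.3 83.9] ang 73.92
    (np.int32(139), array([-17.3,  32. ]), 36.4, 118.4)
    (np.int32(146), array([32.1, 17.4]), 36.5, 28.5)
    (np.int32(1652), array([-1.5, -0.7]), 1.7, -154.7)
    (np.int32(95), array([-32. , -17.3]), 36.4, -151.5)
    (np.int32(108), array([ 17.3, -31.9]), 36.3, -61.5)
pod cen [0.4569 0.1224] size [85.4 84.9] ang 78.1
    (np.int32(1595), array([-9.1, -9. ]), 12.8, -135.2)
    (np.int32(63), array([30.6, -5. ]), 31.0, -9.4)
    (np.int32(21), array([-31.3,   8.9]), 32.6, 164.1)
```

View pics/b7.png

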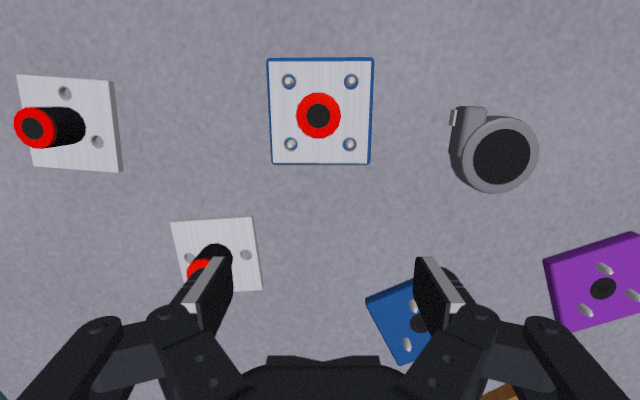

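```bash
python3 - <<'E'
from h import *
over(.3737,.2874,.16,69.3)
E
```

```text
go [-0.91 -9.77  0.08] turn 0.87 | tcp [0.5865 0.1668 0.1567] yaw 73.6 j1,j6 [13. 29.] w 0.0849 F [-0.1 -0.3 -0.1] t 22.6
```

carry_out(targets=[85,-0.9,-9.8,0,0.9,85,-0.9,-9.8,0,0.9,85,-0.9,-9.8,0,0.9,85,-0.9,-9.8,0,0.9,85,-0.9,-9.8,0,0.9])

```text
clock: 22.98
eef_pos: [0.3781, 0.2079, 0.1603]
tcp_rot: [-0.014, 0.824, 0.567, -0.002]
contact_force: [-1.2, 1.1, 0.5]
gripper_width: 0.0851
```

```bash
python3 - <<'E'
from h import *
over(.3737,.2874,.16,69.3)
E
```

```text
go [-0.24 -1.29  0.04] turn -0.04 | tcp [0.3781 0.2079 0.1603] yaw 69.1 j1,j6 [24. 44.] w 0.0851 F [-1.2  1.1  0.5] t 23.0
```

carry_out(targets=[85,0,-1.2,0,0,85,0,-1.2,0,0,85,0,-1.2,0,0,85,0,-1.2,0,0,85,0,-1.2,0,0])

```text
clock: 23.4
eef_pos: [0.3512, 0.2189, 0.1614]
tcp_rot: [-0.013, 0.824, 0.567, -0.002]
contact_force: [0.3, 0.3, 0.3]
gripper_width: 0.085
```

```bash
python3 - <<'E'
from h import *
over(.3737,.2874,.16,69.3)
im,s=snap('wrist','a2.png'); c,a,_=quad(im,s,(.3737,.2874),'pod'); go(c[0],c[1],.0175,a)
print(q(arm.state()['tcp_rot']).as_matrix()[:,2])
E
```

```text
go [-0.27 -0.12  0.06] turn -0.04 | tcp [0.3512 0.2189 0.1614] yaw 69.1 j1,j6 [27. 47.] w 0.085 F [0.3 0.3 0.3] t 23.4
pod cen [0.3734 0.2876] size [83.8 84.4] ang 69.37
    (np.int32(150), array([10.1, 26.6]), 28.4, 69.2)
    (np.int32(1575), array([-3. , -0.5]), 3.0, -171.2)
    (np.int32(132), array([ 18.4, -21.3]), 28.1, -49.2)
go [ 2.82 -0.01  5.79] turn -0.06 | tcp [0.3512 0.2187 0.1613] yaw 69.1 j1,j6 [27. 47.] w 0.0852 F [0.6 0.2 0.2] t 23.4
[-0.01858177  0.01980108 -0.99963125]
```

carry_out(targets=[85,1.4,0,1,0,85,2.8,0,2.4,0,85,2.8,0,3.8,0,85,2.8,0,4.8,0,85,2.8,0,4.9,0])

```text
clock: 23.87
eef_pos: [0.3708, 0.2841, 0.034]
tcp_rot: [-0.014, 0.824, 0.567, -0.008]
contact_force: [-1.2, -1.0, 0.1]
gripper_width: 0.0852
```

```bash
python3 - <<'E'
from h import *
go(.3735,.2875,.0175,69.3)
E
```

```text
go [0.17 0.07 0.66] turn -0.05 | tcp [0.3708 0.2841 0.034 ] yaw 69.0 j1,j6 [33. 53.] w 0.0852 F [-1.2 -1.   0.1] t 23.9
```

carry_out(targets=[85,0.1,0.05,0.4,0,85,0.1,0.05,0.6,0,85,0.1,0.05,0.6,0,85,0.1,0.05,0.6,0,85,0.1,0.05,0.6,0])

```text
clock: 24.28
eef_pos: [0.3737, 0.2866, 0.0205]
tcp_rot: [-0.013, 0.824, 0.566, -0.006]
contact_force: [-0.2, -0.1, 0.5]
gripper_width: 0.0852
```

```bash
python3 - <<'E'
from h import *
go(.3735,.2875,.0175,69.3)
print(q(arm.state()['tcp_rot']).as_matrix()[:,2])
E
```

```text
go [ 0.03 -0.02  0.12] turn -0.06 | tcp [0.3737 0.2866 0.0205] yaw 69.0 j1,j6 [33. 53.] w 0.0852 F [-0.2 -0.1  0.5] t 24.3
[-0.02575951  0.01504016 -0.99955502]
```

carry_out(targets=[60,0.03,0,0.12,0,40,0.03,0,0.12,0,0,0.03,0,0.12,0,0,0.03,0,0.12,0,0,0.03,0,0.12,0])

```text
clock: 24.7
eef_pos: [0.3741, 0.2876, 0.0184]
tcp_rot: [-0.014, 0.824, 0.566, -0.006]
contact_force: [-1.8, -0.4, 4.8]
gripper_width: 0.0323
```

```bash
python3 - <<'E'
from h import *
go(.3735,.2875,.0175,69.3)
E
```

```text
go [-0.01 -0.02  0.03] turn -0.06 | tcp [0.3741 0.2876 0.0184] yaw 69.0 j1,j6 [33. 53.] w 0.0323 F [-1.8 -0.4  4.8] t 24.7
```

carry_out(targets=[0,0,0,-0.6,0,0,0,0,-1.2,0,0,0,0,-1.8,0,0,0,0,-2.4,0,0,0,0,-3,0])

```text
clock: 25.12
eef_pos: [0.3755, 0.2861, 0.0936]
tcp_rot: [-0.014, 0.824, 0.566, -0.007]
contact_force: [0.4, 0.0, -2.2]
gripper_width: 0.0323
```

```bash
python3 - <<'E'
from h import *
go(.6456,-.0071,.1,100.3)
print(q(arm.state()['tcp_rot']).as_matrix()[:,2])
E
```

```text
go [-7.08 14.28 -0.71] turn -6.26 | tcp [0.3755 0.2861 0.0936] yaw 69.0 j1,j6 [33. 53.] w 0.0323 F [ 0.4  0.  -2.2] t 25.1
[-0.02621907  0.01477068 -0.99954709]
```

carry_out(targets=[0,-7.1,14.3,-0.7,-6.26,0,-7.1,14.3,-0.7,-6.26,0,-7.1,14.3,-0.7,-6.26,0,-7.1,14.3,-0.7,-6.26,0,-7.1,14.3,-0.7,-6.26])

```text
clock: 25.53
eef_pos: [0.5057, 0.1448, 0.0961]
tcp_rot: [-0.015, 0.638, 0.77, -0.003]
contact_force: [-0.5, 1.5, -1.3]
gripper_width: 0.0321
```

```bash
python3 - <<'E'
from h import *
go(.6456,-.0071,.1,100.3)
E
```

```text
go [-7.    4.37 -0.4 ] turn 0.07 | tcp [0.5057 0.1448 0.0961] yaw 100.7 j1,j6 [12.  1.] w 0.0321 F [-0.5  1.5 -1.3] t 25.5
```

carry_out(targets=[0,-7,4.4,-0.4,0.1,0,-7,4.4,-0.4,0.1,0,-7,4.4,-0.4,0.1,0,-7,4.4,-0.4,0.1,0,-7,4.4,-0.4,0.1])

```text
clock: 25.95
eef_pos: [0.6469, -0.0087, 0.0994]
tcp_rot: [-0.016, 0.642, 0.767, -0.003]
contact_force: [0.4, 1.0, -1.1]
gripper_width: 0.0324
```

carry_out(targets=[0,0,0,0,0,0,0,0,0,0,0,0,0,0,0])

```text
clock: 26.2
eef_pos: [0.6458, -0.0087, 0.0983]
tcp_rot: [-0.017, 0.642, 0.766, -0.004]
contact_force: [0.3, 0.4, -1.8]
gripper_width: 0.0322
```

```bash
python3 - <<'E'
from h import *
go(.6456,-.0071,.053,100.3)
print(q(arm.state()['tcp_rot']).as_matrix()[:,2])
E
```

```text
go [0.03 0.05 1.81] turn -0.04 | tcp [ 0.6458 -0.0087  0.0983] yaw 100.1 j1,j6 [ -3. -14.] w 0.0322 F [ 0.3  0.4 -1.8] t 26.2
[-0.03083335  0.01566691 -0.99940175]
```

carry_out(targets=[0,0.03,0.05,0.6,0,0,0.03,0.05,1.2,0,0,0.03,0.05,1.8,0,0,0.03,0.05,1.8,0,0,0.03,0.05,1.8,0])

```text
clock: 26.62
eef_pos: [0.6428, -0.0056, 0.0511]
tcp_rot: [-0.019, 0.641, 0.767, -0.005]
contact_force: [0.6, -0.5, -2.5]
gripper_width: 0.0323
```

carry_out(targets=[0,0,0,0,0,0,0,0,0,0])

```text
clock: 26.78
eef_pos: [0.6427, -0.0047, 0.0517]
tcp_rot: [-0.019, 0.641, 0.767, -0.005]
contact_force: [-1.2, 0.4, -2.4]
gripper_width: 0.0323
```

```bash
python3 - <<'E'
from h import *
go(.6456,-.0071,.0345,100.3)
im,s=snap('wrist','a3.png')
print(q(s['tcp_rot']).as_matrix()[:,2])
chk('a3.png',np.array([.6456,-.0071]),10.35,[(0,28),(24.2,-14),(-24.2,-14)],s,(230,140,420,320),'a3c.png',4)
E
```

```text
go [-0.13  0.12  0.68] turn -0.01 | tcp [ 0.6427 -0.0047  0.0517] yaw 100.2 j1,j6 [ -3. -14.] w 0.0323 F [-1.2  0.4 -2.4] t 26.8
[-0.03513272  0.016144   -0.99925225]
tip/base px [[326.4, 199.8], [326.9, 193.1]]
tip/base px [[367.5, 268.7], [365.1, 257.7]]
tip/base px [[285.4, 267.6], [288.5, 256.7]]
```

View pics/a3c.png

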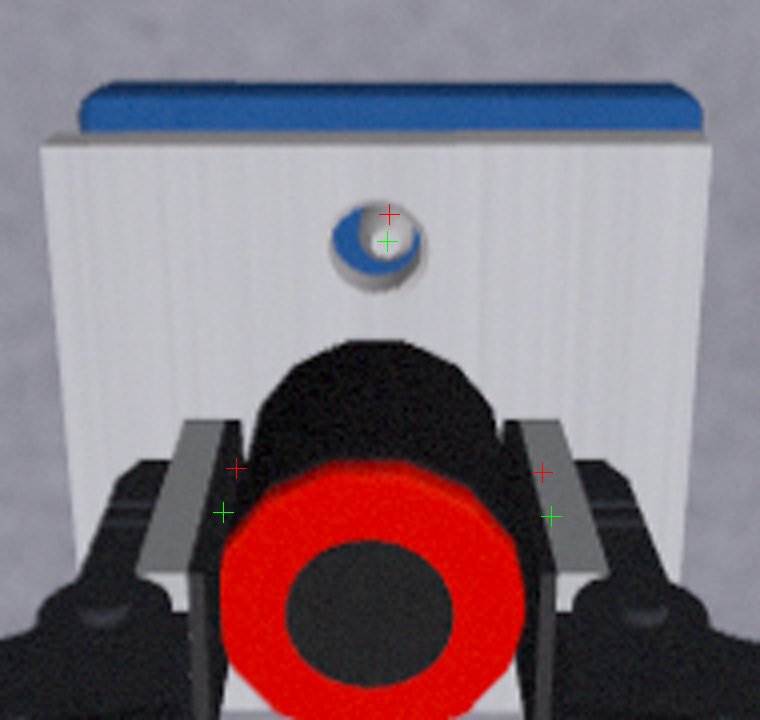

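```bash
python3 - <<'E'
from h import *
s=arm.state()
t=np.radians(10.35);st=np.array([.6456,-.0071])+np.array([[np.cos(t),-np.sin(t)],[np.sin(t),np.cos(t)]])@[0,.028]
for z in (.0405,.0413,.042):
    h=cast('wrist',[(324,200.8)],z,s)[0,:2]; d=st-h; print((d*1000).round(1),(q(s['tcp_rot']).as_matrix()[:2,:2].T@d/.025).round(3))
# edge of flange
print(cast('wrist',[(240.3,175.5),(407.5,175.5)],.0413,s), cast('wrist',[(250,158),(397,158)],.016,s))
E
```

```text
[ 1.1 -2. ] [-0.087  0.029]
[ 1.1 -2.2] [-0.096  0.028]
[ 1.1 -2.5] [-0.105  0.027]
[[0.59529547 0.02794149 0.0413    ]
 [0.67805376 0.04346537 0.0413    ]] [[0.59330685 0.03257472 0.016     ]
 [0.67662442 0.04805409 0.016     ]]
```

```bash
python3 - <<'E'
from h import *
s=arm.state(); print(totool([.0011,-.0022,-.017],s))
E
```

```text
[-0.10927507  0.0487681   0.6765801 ]
```

carry_out(targets=[0,-0.1,0.04,0,0,0,-0.11,0.05,0.2,0,0,-0.11,0.05,0.4,0,0,-0.11,0.05,0.6,0,0,-0.11,0.05,0.6,0])

```text
clock: 27.25
eef_pos: [0.6433, -0.0073, 0.0353]
tcp_rot: [-0.019, 0.641, 0.767, -0.006]
contact_force: [0.4, -0.5, -1.3]
gripper_width: 0.0318
```

```bash
python3 - <<'E'
from h import *
go(.6456,-.0071,.0345,100.3)
im,s=snap('wrist','a4.png')
print(q(s['tcp_rot']).as_matrix()[:,2])
chk('a4.png',np.array([.6456,-.0071]),10.35,[(0,28),(24.2,-14),(-24.2,-14)],s,(230,140,420,320),'a4c.png',4)
E
```

```text
go [-0.01  0.09  0.03] turn -0.02 | tcp [ 0.6433 -0.0073  0.0353] yaw 100.2 j1,j6 [ -3. -14.] w 0.0318 F [ 0.4 -0.5 -1.3] t 27.2
[-0.03658826  0.01611372 -0.9992005 ]
tip/base px [[325.6, 204.1], [326.2, 196.4]]
tip/base px [[370.8, 279.4], [368.0, 266.7]]
tip/base px [[280.6, 278.1], [284.5, 265.5]]
```

View pics/a4c.png

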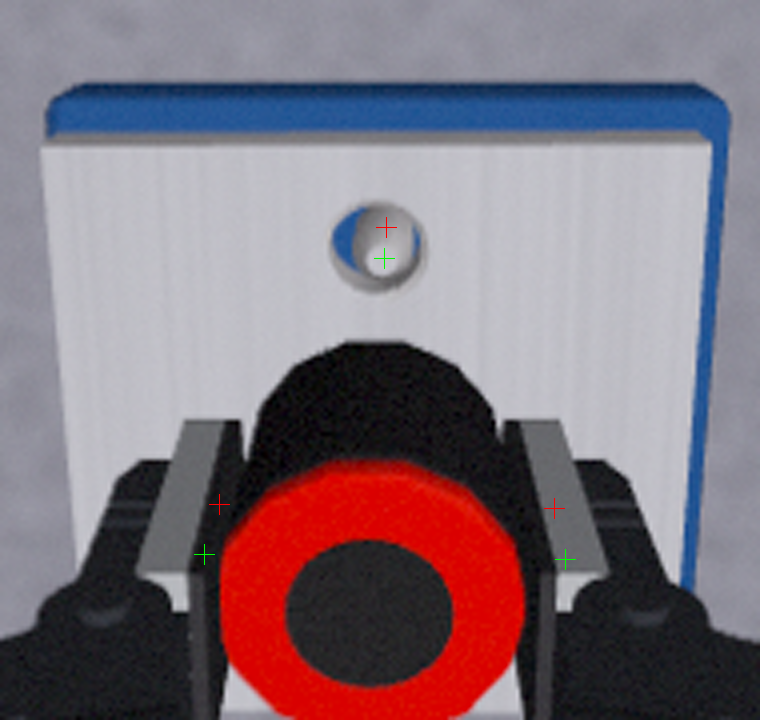

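carry_out(targets=[0,0.02,0.03,0.04,0,0,0.02,0.03,0.08,0,0,0.02,0.03,0.08,0])

```text
clock: 27.55
eef_pos: [0.6441, -0.0067, 0.0347]
tcp_rot: [-0.019, 0.641, 0.767, -0.006]
contact_force: [-2.2, 0.5, 3.8]
gripper_width: 0.032
```

```bash
python3 - <<'E'
from h import *
go(.6456,-.0071,.0345,100.3)
E
```

```text
go [-0.03  0.05  0.01] turn -0.02 | tcp [ 0.6441 -0.0067  0.0347] yaw 100.2 j1,j6 [ -3. -14.] w 0.032 F [-2.2  0.5  3.8] t 27.6
```

carry_out(targets=[50,0,0,0,0,55,0,0,0,0,60,0,0,0,0,65,0,0,-0.3,0,65,0,0,-0.8,0])

```text
clock: 27.97
eef_pos: [0.6433, -0.0069, 0.0536]
tcp_rot: [-0.021, 0.641, 0.767, -0.007]
contact_force: [-0.3, -0.2, 0.4]
gripper_width: 0.0651
```

carry_out(targets=[70,0,0,-1,0,85,0,0,-2,0,85,-1,0,-3.5,0,85,-2.8,0,-4,0,85,-2.8,0,-4,0])

```text
clock: 28.38
eef_pos: [0.6642, -0.0824, 0.159]
tcp_rot: [-0.015, 0.642, 0.767, -0.005]
contact_force: [0.9, -0.3, 0.1]
gripper_width: 0.085
```

```bash
python3 - <<'E'
from h import *
im,s=snap('wrist','a5.png'); quad(im,s,(.6456,-.007),'podon')
over(.457,.1223,.16,100)
print(q(s['tcp_rot']).as_matrix()[:,2])
E
```

```text
podon cen [ 0.6455 -0.0071] size [83.8 83.4] ang 10.67
    (np.int32(142), array([-5. , 27.2]), 27.7, 100.3)
    (np.int32(1699), array([-1.6,  0.3]), 1.6, 169.2)
    (np.int32(99), array([-21. , -18.2]), 27.8, -139.1)
    (np.int32(121), array([26.2, -9. ]), 27.7, -19.0)
go [ 6.33 -6.69  0.2 ] turn 0.01 | tcp [ 0.6631 -0.0818  0.1572] yaw 100.0 j1,j6 [ -9. -20.] w 0.0851 F [ 0.7  0.3 -0.1] t 28.4
[-0.02880104  0.01154816 -0.99951845]
```

View pics/a5.png

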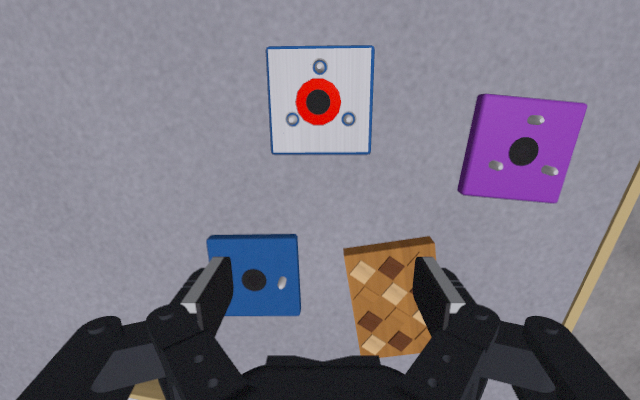

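```bash
python3 - <<'E'
from h import *
over(.457,.1223,.16,168)
E
```

```text
go [ 8.3  -3.77  0.15] turn -13.59 | tcp [ 0.6631 -0.0818  0.1572] yaw 100.0 j1,j6 [ -9. -20.] w 0.0851 F [ 0.7  0.3 -0.1] t 28.4
```

carry_out(targets=[85,8.3,-3.8,0,-13.6,85,8.3,-3.8,0,-13.6,85,8.3,-3.8,0,-13.6,85,8.3,-3.8,0,-13.6,85,8.3,-3.8,0,-13.6])

```text
clock: 28.85
eef_pos: [0.5395, 0.0956, 0.1626]
tcp_rot: [-0.02, 0.372, 0.928, -0.001]
contact_force: [0.4, 1.4, 0.4]
gripper_width: 0.0851
```

```bash
python3 - <<'E'
from h import *
over(.457,.1223,.16,168)
E
```

```text
go [0.44 0.15 0.12] turn -6.33 | tcp [0.5395 0.0956 0.1626] yaw 136.3 j1,j6 [  7. -40.] w 0.0851 F [0.4 1.4 0.4] t 28.9
```

carry_out(targets=[85,0.4,0.15,0,-6.3,85,0.4,0.15,0,-6.3,85,0.4,0.15,0,-6.3,85,0.4,0.15,0,-6.3,85,0.4,0.15,0,-6.3])

```text
clock: 29.27
eef_pos: [0.5338, 0.1062, 0.1628]
tcp_rot: [-0.02, 0.103, 0.995, 0.005]
contact_force: [0.8, -0.4, -0.1]
gripper_width: 0.0848
```

carry_out(targets=[85,0,0,0,0,85,0,0,0,0])

```text
clock: 29.43
eef_pos: [0.533, 0.1068, 0.1626]
tcp_rot: [-0.02, 0.103, 0.994, 0.005]
contact_force: [-0.2, 0.2, -0.6]
gripper_width: 0.0849
```

```bash
python3 - <<'E'
from h import *
im,s=snap('wrist','c1.png'); c,a,_=quad(im,s,(.457,.1223),'pod'); go(c[0],c[1],.0185,a+90)
print(q(s['tcp_rot']).as_matrix()[:,2])
E
```

```text
pod cen [0.4573 0.1226] size [84.6 84.5] ang 78.11
    (np.int32(23), array([-32.1,   9.3]), 33.4, 163.8)
    (np.int32(1420), array([-1.1,  0.2]), 1.1, 169.0)
    (np.int32(117), array([29.8, -6. ]), 30.4, -11.5)
go [ 2.86 -0.03  5.89] turn 0.01 | tcp [0.5332 0.1066 0.1626] yaw 168.1 j1,j6 [  8. -71.] w 0.0851 F [ 0.5 -0.2  0.3] t 29.5
[-0.03947985  0.0144465  -0.99911593]
```

View pics/c1.png

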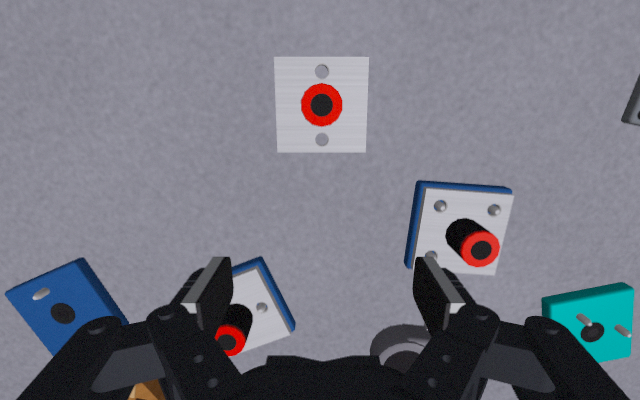

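carry_out(targets=[85,1.4,0,1,0,85,2.8,0,2.4,0,85,2.86,-0.03,3.8,0,85,2.86,-0.03,4.8,0,85,2.86,-0.03,4.9,0])

```text
clock: 29.9
eef_pos: [0.452, 0.1215, 0.038]
tcp_rot: [-0.025, 0.104, 0.994, 0.004]
contact_force: [-1.6, -0.4, 0.0]
gripper_width: 0.0849
```

```bash
python3 - <<'E'
from h import *
go(.4573,.1226,.0185,168.1)
E
```

```text
go [-0.24  0.09  0.77] turn -0.0 | tcp [0.452  0.1215 0.038 ] yaw 168.1 j1,j6 [ 11. -68.] w 0.0849 F [-1.6 -0.4  0. ] t 29.9
```

carry_out(targets=[85,-0.2,0.05,0.4,0,85,-0.2,0.05,0.65,0,85,-0.2,0.05,0.7,0,85,-0.2,0.05,0.7,0,85,-0.2,0.05,0.7,0])

```text
clock: 30.32
eef_pos: [0.4576, 0.1221, 0.0215]
tcp_rot: [-0.024, 0.104, 0.994, 0.004]
contact_force: [0.4, 0.2, 0.4]
gripper_width: 0.085
```

```bash
python3 - <<'E'
from h import *
go(.4573,.1226,.0185,168.1)
print(q(arm.state()['tcp_rot']).as_matrix()[:,2])
E
```

```text
go [0.01 0.02 0.12] turn -0.01 | tcp [0.4576 0.1221 0.0215] yaw 168.1 j1,j6 [ 11. -68.] w 0.085 F [0.4 0.2 0.4] t 30.3
[-0.04786358  0.01273892 -0.99877265]
```

carry_out(targets=[60,0,0.02,0.12,0,40,0,0.02,0.12,0,0,0,0.02,0.12,0,0,0,0.02,0.12,0,0,0,0.02,0.12,0])

```text
clock: 30.73
eef_pos: [0.4582, 0.1227, 0.0192]
tcp_rot: [-0.024, 0.104, 0.994, 0.004]
contact_force: [-0.4, 0.3, 2.9]
gripper_width: 0.0322
```

```bash
python3 - <<'E'
from h import *
go(.4573,.1226,.0185,168.1)
E
```

```text
go [ 0.03 -0.01  0.03] turn -0.01 | tcp [0.4582 0.1227 0.0192] yaw 168.1 j1,j6 [ 11. -68.] w 0.0322 F [-0.4  0.3  2.9] t 30.7
```

carry_out(targets=[0,0,0,-0.6,0,0,0,0,-1.2,0,0,0,0,-1.8,0,0,0,0,-2.4,0,0,0,0,-3,0])

```text
clock: 31.15
eef_pos: [0.461, 0.1216, 0.0942]
tcp_rot: [-0.025, 0.104, 0.994, 0.004]
contact_force: [0.1, 0.2, -2.3]
gripper_width: 0.032
```

```bash
python3 - <<'E'
from h import *
go(.6086,-.1928,.105,191.6)
print(q(arm.state()['tcp_rot']).as_matrix()[:,2])
E
```

```text
go [ -8.35 -11.08  -0.87] turn -4.71 | tcp [0.461  0.1216 0.0942] yaw 168.1 j1,j6 [ 11. -68.] w 0.032 F [ 0.1  0.2 -2.3] t 31.1
[-0.04812755  0.01261314 -0.99876156]
```

carry_out(targets=[0,-8.4,-11.1,-0.8,-4.7,0,-8.4,-11.1,-0.8,-4.7,0,-8.4,-11.1,-0.8,-4.7,0,-8.4,-11.1,-0.8,-4.7,0,-8.4,-11.1,-0.8,-4.7])

```text
clock: 31.57
eef_pos: [0.546, -0.059, 0.0989]
tcp_rot: [-0.024, -0.102, 0.994, 0.009]
contact_force: [0.8, 1.2, -2.8]
gripper_width: 0.0318
```

```bash
python3 - <<'E'
from h import *
go(.6086,-.1928,.105,191.6)
E
```

```text
go [-1.35 -5.74 -0.44] turn 0.04 | tcp [ 0.546  -0.059   0.0989] yaw -168.2 j1,j6 [  -9. -111.] w 0.0318 F [ 0.8  1.2 -2.8] t 31.6
```

carry_out(targets=[0,-1.4,-5.7,-0.3,0,0,-1.4,-5.7,-0.3,0,0,-1.4,-5.7,-0.3,0,0,-1.4,-5.7,-0.3,0,0,-1.4,-5.7,-0.3,0])

```text
clock: 31.98
eef_pos: [0.6115, -0.1966, 0.1014]
tcp_rot: [-0.023, -0.101, 0.995, 0.008]
contact_force: [0.3, -0.5, -3.1]
gripper_width: 0.0322
```

carry_out(targets=[0,0,0,0,0,0,0,0,0,0,0,0,0,0,0])

```text
clock: 32.23
eef_pos: [0.6105, -0.1956, 0.1006]
tcp_rot: [-0.024, -0.101, 0.995, 0.008]
contact_force: [-0.4, 0.5, -2.4]
gripper_width: 0.032
```

```bash
python3 - <<'E'
from h import *
go(.6086,-.1928,.0535,191.6)
print(q(arm.state()['tcp_rot']).as_matrix()[:,2])
E
```

```text
go [-0.03  0.09  1.89] turn -0.0 | tcp [ 0.6105 -0.1956  0.1006] yaw -168.4 j1,j6 [ -20. -121.] w 0.032 F [-0.4  0.5 -2.4] t 32.2
[-0.04839436  0.01139076 -0.99876335]
```

carry_out(targets=[0,-0.03,0.09,0.6,0,0,-0.03,0.09,1.2,0,0,-0.03,0.09,1.8,0,0,-0.03,0.09,1.8,0,0,-0.03,0.09,1.8,0])

```text
clock: 32.65
eef_pos: [0.6071, -0.191, 0.0546]
tcp_rot: [-0.025, -0.101, 0.994, 0.009]
contact_force: [0.0, 0.5, -1.9]
gripper_width: 0.0319
```

carry_out(targets=[0,0,0,0,0,0,0,0,0,0])

```text
clock: 32.82
eef_pos: [0.6077, -0.1905, 0.0558]
tcp_rot: [-0.024, -0.102, 0.994, 0.009]
contact_force: [0.1, 0.7, -2.1]
gripper_width: 0.032
```

```bash
python3 - <<'E'
from h import *
go(.6086,-.1928,.0345,191.6)
im,s=snap('wrist','c3.png')
print(q(s['tcp_rot']).as_matrix()[:,2])
chk('c3.png',np.array([.6086,-.1928]),11.6,[(-30,0),(30,0)],s,(230,140,420,320),'c3c.png',4)
E
```

```text
go [-0.06 -0.12  0.85] turn 0.03 | tcp [ 0.6077 -0.1905  0.0558] yaw -168.3 j1,j6 [ -19. -121.] w 0.032 F [ 0.1  0.7 -2.1] t 32.8
[-0.05016632  0.01223786 -0.9986659 ]
tip/base px [[317.7, 189.5], [317.5, 184.2]]
tip/base px [[318.0, 284.9], [317.8, 273.8]]
```

View pics/c3c.png

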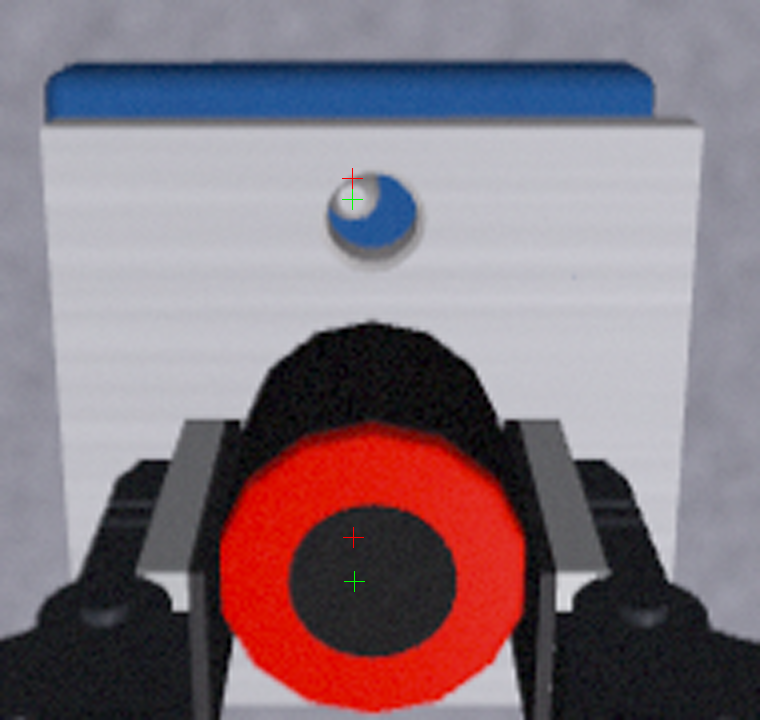

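```bash
python3 - <<'E'
from h import *
s=arm.state()
t=np.radians(11.6);st=np.array([.6086,-.1928])+np.array([[np.cos(t),-np.sin(t)],[np.sin(t),np.cos(t)]])@[-.030,0]
for z in (.044,.0446,.0455):
    h=cast('wrist',[(322.7,193.5)],z,s)[0,:2]; d=st-h; print((d*1000).round(1),totool([d[0],d[1],-.018],s).round(3))
# full flange front edge
e=cast('wrist',[(240.5,171),(405.5,171.5)],.0446,s);print(e, np.linalg.norm(e[0]-e[1]),np.degrees(np.arctan2(*(e[1]-e[0])[1::-1])))
E
```

```text
[ 1.5 -1.9] [-0.075 -0.102  0.715]
[ 1.6 -1.9] [-0.081 -0.102  0.715]
[ 1.8 -1.8] [-0.091 -0.101  0.715]
[[ 0.57428462 -0.23997394  0.0446    ]
 [ 0.55796061 -0.15786729  0.0446    ]] 0.08371364829122259 101.24461980818289
```

carry_out(targets=[0,-0.08,-0.1,0,0,0,-0.08,-0.1,0.2,0,0,-0.08,-0.1,0.45,0,0,-0.08,-0.1,0.7,0,0,-0.08,-0.1,0.7,0])

```text
clock: 33.28
eef_pos: [0.6081, -0.1923, 0.0362]
tcp_rot: [-0.025, -0.102, 0.994, 0.009]
contact_force: [-0.7, 0.0, -1.4]
gripper_width: 0.0323
```

```bash
python3 - <<'E'
from h import *
go(.6086,-.1928,.035,191.6)
im,s=snap('wrist','c4.png')
chk('c4.png',np.array([.6086,-.1928]),11.6,[(-30,0),(30,0)],s,(230,140,420,320),'c4c.png',4)
E
```

```text
go [-0.02 -0.02  0.05] turn 0.02 | tcp [ 0.6081 -0.1923  0.0362] yaw -168.3 j1,j6 [ -20. -121.] w 0.0323 F [-0.7  0.  -1.4] t 33.3
tip/base px [[321.6, 198.4], [321.1, 191.8]]
tip/base px [[321.6, 303.4], [321.1, 289.8]]
```

View pics/c4c.png

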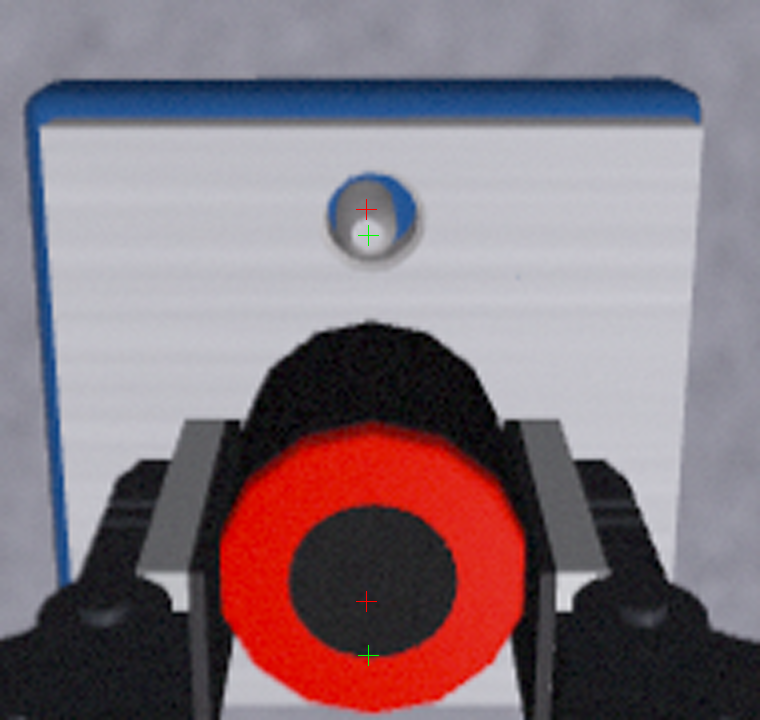

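Stud is through. Lower the last millimetre and release.

carry_out(targets=[0,-0.01,-0.02,0.05,0,0,-0.01,-0.02,0.1,0,0,-0.01,-0.02,0.1,0])

```text
clock: 33.58
eef_pos: [0.6088, -0.1926, 0.0359]
tcp_rot: [-0.025, -0.102, 0.994, 0.009]
contact_force: [-3.8, 2.6, 6.8]
gripper_width: 0.0317
```

carry_out(targets=[50,0,0,0,0,55,0,0,0,0,60,0,0,0,0,65,0,0,-0.3,0,65,0,0,-0.8,0])

```text
clock: 34.0
eef_pos: [0.6083, -0.1924, 0.0547]
tcp_rot: [-0.027, -0.102, 0.994, 0.01]
contact_force: [0.1, 0.3, -0.2]
gripper_width: 0.0648
```

carry_out(targets=[70,0,0,-1.5,0,85,0,0,-3,0,85,-1,0,-4,0,85,-2.5,0,-4,0,85,-2.8,0,-4,0])

```text
clock: 34.42
eef_pos: [0.6889, -0.1794, 0.1561]
tcp_rot: [-0.022, -0.102, 0.995, 0.008]
contact_force: [1.0, 0.3, 0.5]
gripper_width: 0.0851
```

```bash
python3 - <<'E'
from h import *
im,s=snap('wrist','c5.png'); quad(im,s,(.6086,-.1928),'podon')
print(q(s['tcp_rot']).as_matrix()[:,2]); go(.5,.449,.25,100)
im,s=snap('top','top5.png')
for P in ((.6456,-.0071),(.602,.2317),(.6086,-.1928)): quad(im,None,P,'podon','top')
E
```

```text
podon cen [ 0.6085 -0.1926] size [83.7 83.8] ang 11.87
    (np.int32(132), array([-29.,  -6.]), 29.6, -168.4)
    (np.int32(1737), array([-2.1,  0.5]), 2.2, 165.5)
    (np.int32(125), array([29.2,  6.1]), 29.8, 11.8)
[-0.04464141  0.01248594 -0.99892505]
go [ 2.37 26.2  -3.14] turn 18.36 | tcp [ 0.687  -0.1791  0.1537] yaw -168.2 j1,j6 [ -17. -118.] w 0.0854 F [1.3 0.3 0.1] t 34.5
podon cen [ 0.6457 -0.0074] size [82.9 81.1] ang 10.91
    (np.int32(121), array([ 5. , -0.5]), 5.1, -5.8)
podon cen [0.601  0.2313] size [81.8 81.6] ang 73.44
    (np.int32(119), array([4.1, 2.8]), 4.9, 33.8)
podon cen [ 0.6457 -0.0074] size [82.9 81.1] ang 10.91
    (np.int32(121), array([ 5. , -0.5]), 5.1, -5.8)
```

View pics/c5.png

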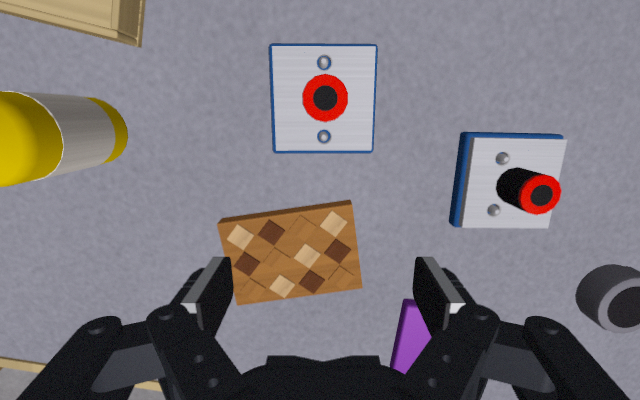

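View pics/top5.png

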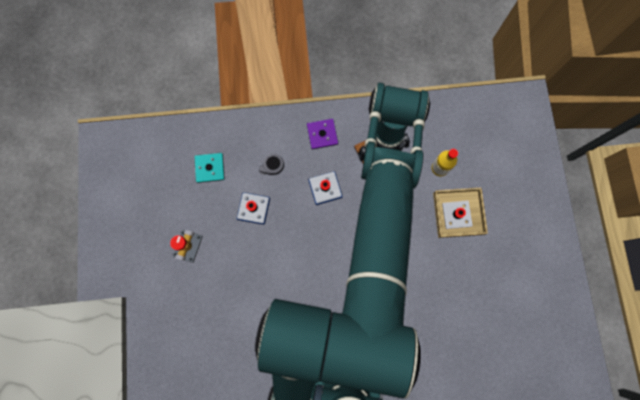

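carry_out(targets=[85,2.4,26,-3,38,85,2.4,26,-3,38,85,2.4,26,-3,38,85,2.4,26,-3,38,85,2.4,26,-3,38])

```text
clock: 34.93
eef_pos: [0.6209, 0.0188, 0.1804]
tcp_rot: [-0.024, -0.405, 0.914, 0.018]
contact_force: [0.7, 0.5, 0.2]
gripper_width: 0.0851
```

```bash
python3 - <<'E'
from h import *
go(.5,.445,.25,0)
print(q(arm.state()['tcp_rot']).as_matrix()[:,2])
E
```

```text
go [-9.3  15.17 -2.26] turn -26.44 | tcp [0.6209 0.0188 0.1804] yaw -132.2 j1,j6 [  -1. -139.] w 0.0851 F [0.7 0.5 0.2] t 34.9
[-0.05869546  0.01364424 -0.99818269]
```

carry_out(targets=[85,-9.3,15.2,-2.2,30,85,-9.3,15.2,-2.2,30,85,-9.3,15.2,-2.2,30,85,-9.3,15.2,-2.2,30,85,-9.3,15.2,-2.2,30])

```text
clock: 35.35
eef_pos: [0.5655, 0.2105, 0.211]
tcp_rot: [-0.028, -0.108, 0.994, 0.009]
contact_force: [1.9, 0.8, 1.0]
gripper_width: 0.0848
```

```bash
python3 - <<'E'
from h import *
go(.5,.445,.25,20)
print(q(arm.state()['tcp_rot']).as_matrix()[:,2])
E
```

```text
go [ 0.63  9.76 -1.29] turn 34.48 | tcp [0.5655 0.2105 0.211 ] yaw -167.6 j1,j6 [ 17. -86.] w 0.0848 F [1.9 0.8 1. ] t 35.4
[-0.0584267   0.01188184 -0.99822099]
```

carry_out(targets=[85,0.6,9.8,-1.3,34,85,0.6,9.8,-1.3,34,85,0.6,9.8,-1.3,34,85,0.6,9.8,-1.3,34,85,0.6,9.8,-1.3,34])

```text
clock: 35.77
eef_pos: [0.511, 0.4028, 0.2427]
tcp_rot: [-0.029, 0.195, 0.98, -0.001]
contact_force: [0.4, 0.2, -0.6]
gripper_width: 0.0855
```

```bash
python3 - <<'E'
from h import *
go(.5,.445,.25,0)
print(q(arm.state()['tcp_rot']).as_matrix()[:,2])
E
```

```text
go [ 1.07  1.39 -0.25] turn 31.49 | tcp [0.511  0.4028 0.2427] yaw 157.4 j1,j6 [ 35. -33.] w 0.0855 F [ 0.4  0.2 -0.6] t 35.8
[-0.05790929  0.01037237 -0.99826796]
```

carry_out(targets=[85,1.1,1.4,0,31.4,85,1.1,1.4,0,31.4,85,1.1,1.4,0,31.4,85,1.1,1.4,0,31.4,85,1.1,1.4,0,31.4])

```text
clock: 36.18
eef_pos: [0.4976, 0.4444, 0.2427]
tcp_rot: [-0.028, 0.487, 0.873, -0.01]
contact_force: [0.2, -0.1, -0.2]
gripper_width: 0.0848
```

carry_out(targets=[85,0,0,0,24,85,0,0,0,24,85,0,0,0,24,85,0,0,0,24,85,0,0,0,24])

```text
clock: 36.6
eef_pos: [0.4966, 0.4426, 0.2418]
tcp_rot: [-0.023, 0.732, 0.681, -0.018]
contact_force: [-0.2, -0.0, 0.3]
gripper_width: 0.085
```

carry_out(targets=[85,0,0,0,17,85,0,0,0,17,85,0,0,0,17,85,0,0,0,17,85,0,0,0,17])

```text
clock: 37.02
eef_pos: [0.4955, 0.4407, 0.2408]
tcp_rot: [-0.015, 0.906, 0.423, -0.025]
contact_force: [0.7, 0.5, -1.2]
gripper_width: 0.0853
```

carry_out(targets=[85,0,0,0,10,85,0,0,0,10,85,0,0,0,10,85,0,0,0,10,85,0,0,0,10])

```text
clock: 37.43
eef_pos: [0.4944, 0.4389, 0.2399]
tcp_rot: [-0.006, 0.992, 0.124, -0.029]
contact_force: [0.4, 0.5, -0.3]
gripper_width: 0.0851
```

```bash
python3 - <<'E'
from h import *
go(.5,.445,.25,0)
print(q(arm.state()['tcp_rot']).as_matrix()[:,2])
E
```

```text
go [ 0.25 -0.19 -0.42] turn 2.85 | tcp [0.4944 0.4389 0.2399] yaw 14.3 j1,j6 [ 38. 113.] w 0.0851 F [ 0.4  0.5 -0.3] t 37.4
[-0.05974014  0.0048795  -0.99820204]
```

carry_out(targets=[85,0,0,-1.6,3.2,85,0,0,-3.2,3.2])

```text
clock: 37.6
eef_pos: [0.4962, 0.4351, 0.315]
tcp_rot: [0.002, 0.999, -0.001, -0.035]
contact_force: [1.1, 0.2, 0.6]
gripper_width: 0.0849
```

```bash
python3 - <<'E'
from h import *
go(.5,.449,.25,0)
print(q(arm.state()['tcp_rot']).as_matrix()[:,2])
E
```

```text
go [ 0.33 -0.57  2.58] turn -0.02 | tcp [0.4962 0.4351 0.315 ] yaw -0.1 j1,j6 [ 38. 128.] w 0.0849 F [1.1 0.2 0.6] t 37.6
[-0.06903833 -0.00310449 -0.99760918]
```

carry_out(targets=[85,0,0,-1.6,2,85,0,0,-3.2,2])

```text
clock: 37.77
eef_pos: [0.5003, 0.433, 0.3948]
tcp_rot: [0.007, 0.995, -0.091, -0.036]
contact_force: [-0.1, 0.5, 0.2]
gripper_width: 0.0851
```

```bash
python3 - <<'E'
from h import *
go(.5,.449,.25,-2)
print(q(arm.state()['tcp_rot']).as_matrix()[:,2])
E
```

```text
go [ 0.28 -0.74  5.77] turn -1.7 | tcp [0.5003 0.433  0.3948] yaw -10.5 j1,j6 [ 38. 138.] w 0.0851 F [-0.1  0.5  0.2] t 37.8
[-0.07270757 -0.00665079 -0.99733113]
```

carry_out(targets=[85,0,0,0,-2,85,0,0,0,-2,85,0,0,0,-2])

```text
clock: 38.02
eef_pos: [0.4999, 0.4316, 0.3954]
tcp_rot: [0.004, 0.999, -0.004, -0.036]
contact_force: [-0.1, 1.2, -0.9]
gripper_width: 0.0853
```

```bash
python3 - <<'E'
from h import *
go(.5,.449,.25,0)
s=arm.state();print(q(s['tcp_rot']).as_matrix()[:,2],s['joint_pos'])
E
```

```text
go [ 0.42 -0.74  5.8 ] turn -0.09 | tcp [0.4999 0.4316 0.3954] yaw -0.5 j1,j6 [ 37. 128.] w 0.0853 F [-0.1  1.2 -0.9] t 38.0
[-0.07261826 -0.00707099 -0.99733474] [0.65417303 0.22610651 1.35735793 0.03863381 1.62010638 2.23341301]
```

carry_out(targets=[85,0,0,1.6,0,85,0,0,3.2,0])

```text
clock: 38.18
eef_pos: [0.495, 0.4309, 0.3177]
tcp_rot: [0.002, 0.999, -0.005, -0.034]
contact_force: [0.3, 0.9, -1.6]
gripper_width: 0.0849
```

```bash
python3 - <<'E'
from h import *
go(.5,.449,.25,0)
print(q(arm.state()['tcp_rot']).as_matrix()[:,2])
E
```

```text
go [ 0.38 -0.74  2.68] turn -0.12 | tcp [0.495  0.4309 0.3177] yaw -0.6 j1,j6 [ 38. 128.] w 0.0849 F [ 0.3  0.9 -1.6] t 38.2
[-0.06783259 -0.00379312 -0.99768951]
```

carry_out(targets=[85,0,-0.4,1.6,0,85,0,-0.7,3.2,0])

```text
clock: 38.35
eef_pos: [0.4887, 0.4467, 0.2355]
tcp_rot: [0.003, 0.999, -0.006, -0.034]
contact_force: [-0.4, -0.1, 0.0]
gripper_width: 0.0852
```

carry_out(targets=[85,0,0,-1,0,85,0,0,-2,0,85,0,0,-3,0,85,0,0,-3,0,85,0,0,-3,0])

```text
clock: 38.77
eef_pos: [0.494, 0.4466, 0.3115]
tcp_rot: [0.002, 0.999, -0.007, -0.034]
contact_force: [-1.0, 0.1, -0.2]
gripper_width: 0.085
```

```bash
python3 - <<'E'
from h import *
go(.5,.449,.25,0)
print(q(arm.state()['tcp_rot']).as_matrix()[:,2])
E
```

```text
go [ 0.4  -0.11  2.44] turn -0.16 | tcp [0.494  0.4466 0.3115] yaw -0.8 j1,j6 [ 39. 129.] w 0.085 F [-1.   0.1 -0.2] t 38.8
[-0.06745843 -0.00399183 -0.9977141 ]
```

```bash
python3 - <<'E'
from h import *
im,s=snap('wrist','k5.png')
go(.4988,.449,.13,-1)
E
```

```text
go [ 0.71 -0.16  7.16] turn 0.04 | tcp [0.4935 0.4462 0.3099] yaw -0.8 j1,j6 [ 39. 129.] w 0.085 F [-0.2 -0.5  0.5] t 38.8
```

View pics/k5.png

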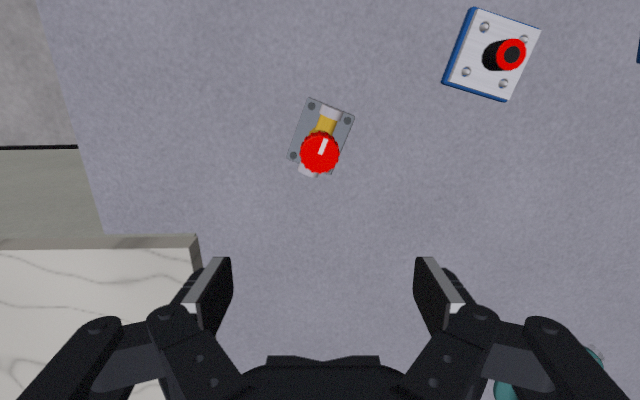

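carry_out(targets=[85,0.6,-0.15,1.6,0,85,0.65,-0.15,3.2,0,85,0.7,-0.16,4.8,0,85,0.7,-0.16,6,0,85,0.7,-0.16,6.6,0])

```text
clock: 39.23
eef_pos: [0.495, 0.4451, 0.1355]
tcp_rot: [0.007, 0.999, -0.008, -0.04]
contact_force: [-1.5, -0.4, -0.9]
gripper_width: 0.0846
```

carry_out(targets=[85,0,0,0,0,85,0,0,0,0])

```text
clock: 39.4
eef_pos: [0.4919, 0.4424, 0.1308]
tcp_rot: [0.01, 0.999, -0.008, -0.043]
contact_force: [-0.7, 0.6, 0.7]
gripper_width: 0.085
```

```bash
python3 - <<'E'
from h import *
go(.4988,.449,.081,-1)
im,s=snap('wrist','k6.png')
im=im.astype(int);r,g,b=im[...,0],im[...,1],im[...,2]
m=(r>190)&(g<60); m=cv2.morphologyEx(m.astype(np.uint8),cv2.MORPH_CLOSE,np.ones((15,15)))
for c,a,mm in blobs(m,500):
    k=np.argwhere(mm);print(c,a,k.min(0),k.max(0),cast('wrist',[c],.110,s)[0])
E
```

```text
go [ 0.44 -0.31  1.95] turn 0.01 | tcp [0.4919 0.4424 0.1308] yaw -1.0 j1,j6 [ 39. 129.] w 0.085 F [-0.7  0.6  0.7] t 39.4
[309.03433794 223.39500988] 4048 [188 270] [257 348] [0.5030769 0.4493351 0.11     ]
```

View pics/k6.png

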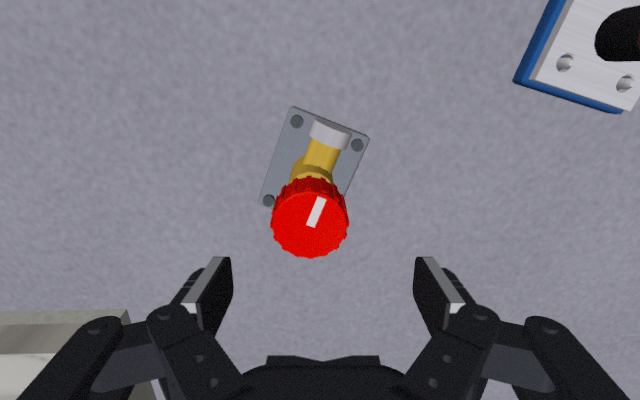

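carry_out(targets=[85,0.44,-0.3,0.5,0,85,0.44,-0.3,1,0,85,0.44,-0.3,1.5,0,85,0.44,-0.3,1.85,0,85,0.44,-0.3,1.85,0])

```text
clock: 39.87
eef_pos: [0.4989, 0.4489, 0.0837]
tcp_rot: [0.01, 0.999, -0.008, -0.043]
contact_force: [0.1, 0.0, 0.1]
gripper_width: 0.0847
```

```bash
python3 - <<'E'
from h import *
go(.4988,.449,.081,-1)
im,s=snap('wrist','k7.png');print(q(s['tcp_rot']).as_matrix()[:,2])
E
```

```text
go [ 0.   -0.    0.11] turn 0.01 | tcp [0.4989 0.4489 0.0837] yaw -1.0 j1,j6 [ 39. 128.] w 0.0847 F [0.1 0.  0.1] t 39.9
[-0.08672819 -0.01970321 -0.99603715]
```

View pics/k7.png

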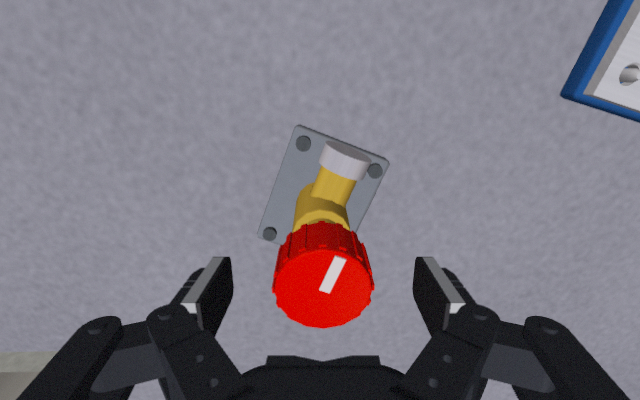

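carry_out(targets=[60,0,0,0.08,0,30,0,0,0.08,0,0,0,0,0.08,0,0,0,0,0.08,0,0,0,0,0.08,0], force=60)

```text
clock: 40.33
eef_pos: [0.4996, 0.4492, 0.084]
tcp_rot: [0.01, 0.999, -0.008, -0.042]
contact_force: [-1.2, -2.7, 3.8]
gripper_width: 0.0413
```

carry_out(targets=[0,0,0,-0.024,-1.4,0,0,0,-0.05,-2.8,0,0,0,-0.073,-4.2,0,0,0,-0.1,-5.6,0,0,0,-0.12,-7])

```text
clock: 40.75
eef_pos: [0.5001, 0.4486, 0.0871]
tcp_rot: [-0.003, 0.954, 0.296, -0.043]
contact_force: [-1.5, -1.0, 1.1]
gripper_width: 0.0415
```

```bash
python3 - <<'E'
from h import *
go(.4988,.449,.081)
im,s=snap('wrist','k8.png');print(q(s['tcp_rot']).as_matrix()[:,2],s['moment'])
E
```

```text
go [-0.01 -0.03  0.25] turn 0 | tcp [0.5001 0.4486 0.0871] yaw 34.5 j1,j6 [39. 93.] w 0.0415 F [-1.5 -1.   1.1] t 40.8
[-0.08436661 -0.02066147 -0.99622055] [-1.38831833 -0.74203072 -0.12801046]
```

View pics/k8.png

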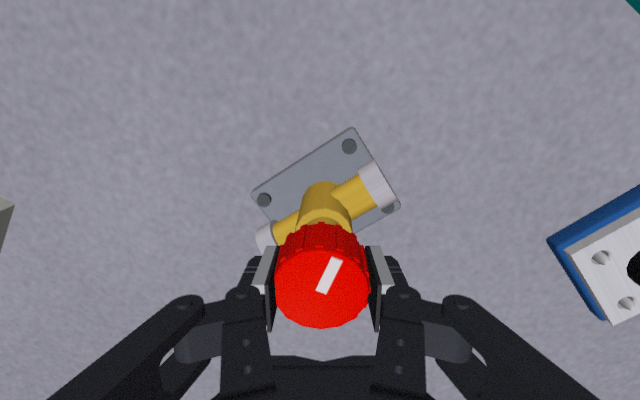

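carry_out(targets=[0,0,0,-0.024,-1.4,0,0,0,-0.05,-2.8,0,0,0,-0.073,-4.2,0,0,0,-0.1,-5.6,0,0,0,-0.12,-7])

```text
clock: 41.22
eef_pos: [0.5003, 0.4491, 0.0902]
tcp_rot: [-0.016, 0.818, 0.573, -0.04]
contact_force: [-3.4, 1.7, -0.0]
gripper_width: 0.0417
```

carry_out(targets=[0,0,0,-0.024,-1.4,0,0,0,-0.05,-2.8,0,0,0,-0.073,-4.2,0,0,0,-0.1,-5.6,0,0,0,-0.12,-7])

```text
clock: 41.63
eef_pos: [0.4999, 0.4497, 0.0935]
tcp_rot: [-0.027, 0.607, 0.794, -0.033]
contact_force: [-5.3, 0.2, 1.5]
gripper_width: 0.0414
```

```bash
python3 - <<'E'
from h import *
go(.4988,.449,.081)
im,s=snap('wrist','k9.png');print(q(s['tcp_rot']).as_matrix()[:,2],s['moment'])
E
```

```text
go [-0.02 -0.01  0.5 ] turn 0 | tcp [0.4999 0.4497 0.0935] yaw 105.2 j1,j6 [39. 22.] w 0.0414 F [-5.3  0.2  1.5] t 41.6
[-0.08371127 -0.019895   -0.99629143] [-0.05955616 -0.62256176 -0.17582672]
```

View pics/k9.png

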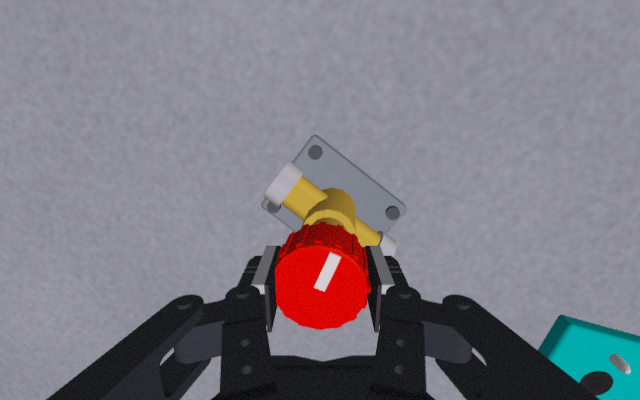

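Works well; continue (106° done).

carry_out(targets=[0,0,0,-0.024,-1.4,0,0,0,-0.05,-2.8,0,0,0,-0.073,-4.2,0,0,0,-0.1,-5.6,0,0,0,-0.12,-7])

```text
clock: 42.1
eef_pos: [0.4989, 0.4498, 0.0965]
tcp_rot: [-0.037, 0.336, 0.941, -0.024]
contact_force: [-4.9, -1.3, 3.2]
gripper_width: 0.0413
```

carry_out(targets=[0,0,0,-0.024,-1.4,0,0,0,-0.05,-2.8,0,0,0,-0.073,-4.2,0,0,0,-0.1,-5.6,0,0,0,-0.12,-7])

```text
clock: 42.52
eef_pos: [0.4982, 0.4491, 0.0995]
tcp_rot: [-0.044, 0.036, 0.998, -0.012]
contact_force: [-3.3, -2.9, 3.4]
gripper_width: 0.0411
```

```bash
python3 - <<'E'
from h import *
go(.4988,.449,.081)
im,s=snap('wrist','k10.png');print(q(s['tcp_rot']).as_matrix()[:,2],s['moment'])
cv2.imwrite('pics/k10c.png',cv2.imread('pics/k10.png')[100:380,200:460])
E
```

```text
go [-0.09  0.02  0.73] turn 0 | tcp [0.4982 0.4491 0.0995] yaw 175.8 j1,j6 [ 39. -48.] w 0.0411 F [-3.3 -2.9  3.4] t 42.5
[-0.08776117 -0.02159304 -0.99590748] [-0.78874497  0.08095678 -0.13823944]
```

View pics/k10c.png

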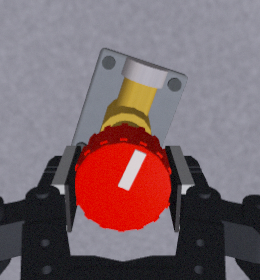

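carry_out(targets=[0,0,0,-0.024,-1.4,0,0,0,-0.05,-2.8,0,0,0,-0.073,-4.2,0,0,0,-0.1,-5.6,0,0,0,-0.12,-7])

```text
clock: 42.98
eef_pos: [0.4985, 0.4478, 0.1025]
tcp_rot: [-0.045, -0.269, 0.962, 0.0]
contact_force: [-1.0, -4.1, 2.8]
gripper_width: 0.0414
```

carry_out(targets=[0,0,0,-0.024,-1.4,0,0,0,-0.05,-2.8,0,0,0,-0.073,-4.2,0,0,0,-0.1,-5.6,0,0,0,-0.12,-7])

```text
clock: 43.4
eef_pos: [0.4998, 0.4473, 0.1052]
tcp_rot: [-0.043, -0.547, 0.836, 0.012]
contact_force: [-0.4, -2.0, -1.0]
gripper_width: 0.0411
```

```bash
python3 - <<'E'
from h import *
go(.4988,.449,.081)
im,s=snap('wrist','k11.png');print(q(s['tcp_rot']).as_matrix()[:,2],s['moment'])
cv2.imwrite('pics/k11c.png',cv2.imread('pics/k11.png')[100:380,200:460])
E
```

```text
go [-0.1  -0.    0.97] turn 0 | tcp [0.4998 0.4473 0.1052] yaw -113.5 j1,j6 [  39. -119.] w 0.0411 F [-0.4 -2.  -1. ] t 43.4
[-0.08467522 -0.02598468 -0.99606973] [-1.28524502 -1.86780586 -0.11011635]
```

View pics/k11c.png

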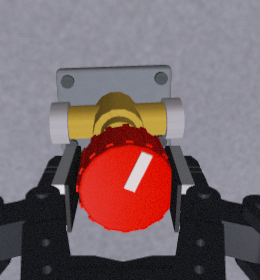

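carry_out(targets=[0,0,0,-0.02,-1,0,0,0,-0.03,-2,0,0,0,-0.04,-3,0,0,0,-0.04,-3.6,0,0,0,-0.04,-3.6])

```text
clock: 43.87
eef_pos: [0.5, 0.4481, 0.1067]
tcp_rot: [-0.039, -0.67, 0.741, 0.019]
contact_force: [-3.0, 1.2, 0.5]
gripper_width: 0.0415
```

```bash
python3 - <<'E'
from h import *
go(.4988,.449,.081)
im,s=snap('wrist','k12.png');print(q(s['tcp_rot']).as_matrix()[:,2],s['moment'])
cv2.imwrite('pics/k12c.png',cv2.imread('pics/k12.png')[100:380,200:460])
E
```

```text
go [-0.06 -0.03  1.03] turn 0 | tcp [0.5    0.4481 0.1067] yaw -95.6 j1,j6 [  39. -136.] w 0.0415 F [-3.   1.2  0.5] t 43.9
[-0.08392906 -0.02400219 -0.99618262] [-0.36279133 -1.19770244 -1.28299609]
```

View pics/k12c.png

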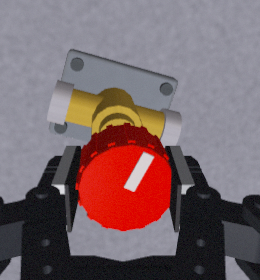

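carry_out(targets=[85,0,0,0,0,85,0,0,0,0,85,0,0,0,0,85,0,0,-1.5,0,85,0,0,-3.5,0])

```text
clock: 44.33
eef_pos: [0.5041, 0.4478, 0.1816]
tcp_rot: [-0.044, -0.67, 0.741, 0.019]
contact_force: [2.0, 1.1, 0.1]
gripper_width: 0.0847
```

carry_out(targets=[85,0,0,-1.5,3,85,0,0,-3,6,85,0,0,-3.5,6,85,0,0,-3.5,6])

```text
clock: 44.67
eef_pos: [0.515, 0.4522, 0.276]
tcp_rot: [-0.042, -0.463, 0.885, 0.009]
contact_force: [1.2, 0.2, -0.1]
gripper_width: 0.0849
```

```bash
python3 - <<'E'
from h import *
im,s=snap('wrist','k13.png');go(.5,.3,.25)
snap('side','s13.png');
im=cv2.imread('pics/s13.png');cv2.imwrite('pics/s13c.png',cv2.resize(im[130:360,180:450],None,fx=2.6,fy=2.6,interpolation=2))
E
```

```text
go [ 5.21 -3.08  1.12] turn 0 | tcp [0.514  0.4515 0.2731] yaw -125.0 j1,j6 [  38. -107.] w 0.0847 F [ 0.1 -0.1 -0.8] t 44.7
```

View pics/k13.png

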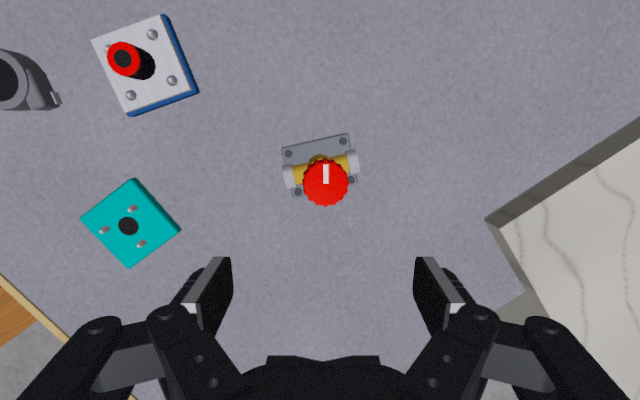

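View pics/s13c.png

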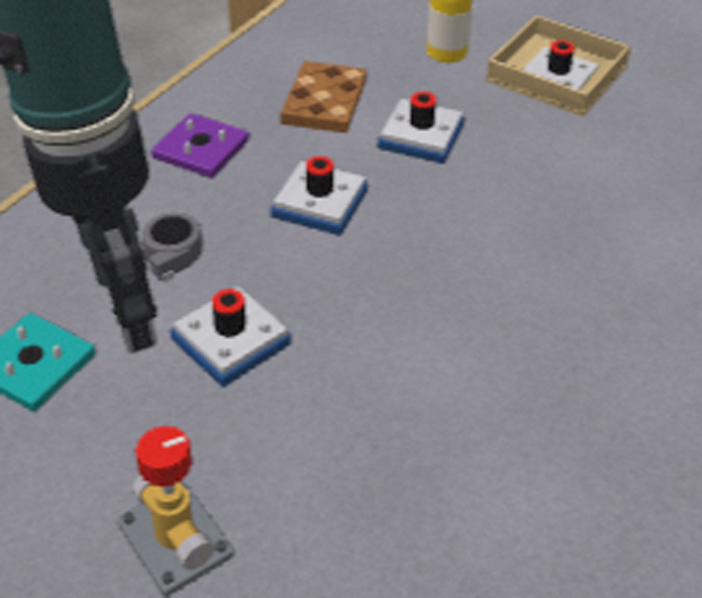

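```bash
python3 - <<'E'
from h import *
im,s=snap('top','top13.png')
for P in ((.6456,-.0071),(.602,.2317),(.6086,-.1928)): quad(im,None,P,'podon','top')
cv2.imwrite('pics/t13c.png',cv2.resize(cv2.imread('pics/top13.png')[130:310,150:500],None,fx=2.2,fy=2.2,interpolation=2))
s=arm.state();print(s['contact_force'],s['eef_pos'],s['clock'])
E
```

```text
podon cen [ 0.6456 -0.0074] size [81.9 81. ] ang 10.72
    (np.int32(125), array([ 5., -1.]), 5.1, -11.5)
podon cen [0.6008 0.2311] size [80.8 81. ] ang 72.77
    (np.int32(133), array([5.9, 3.5]), 6.8, 31.0)
podon cen [ 0.6456 -0.0074] size [81.9 81. ] ang 10.72
    (np.int32(125), array([ 5., -1.]), 5.1, -11.5)
[ 0.27949108  0.17592636 -0.39777267] [0.51243292 0.4503287  0.26902752] 44.8167
```

View pics/t13c.png

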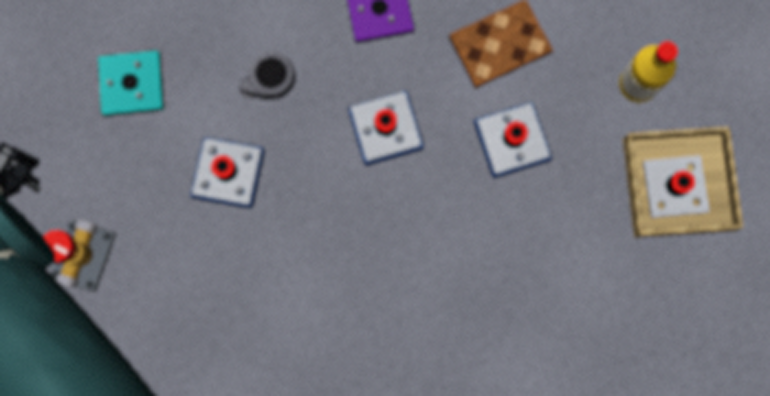

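```bash
python3 -c "
from rig import arm
print(arm.hand_in())"
```

```text
the job is handed in; nothing more can be done
None
```

The changeover is done and handed in after about 45 s of robot time. `hand_in` gives no verdict, so I can only report my own checks.

**What I did**
1. Turned the valve clockwise to its stop. The wrist moment jumped to about 1.4 N·m there.
2. Laid pod_d, which fits no plate, flat in the crate.
3. Fitted pod_b, pod_a and pod_c on their plates with the valve shut.
4. Turned the valve anticlockwise to its stop, where the moment again rose to about 1.3 N·m.

**Last checks**
- **Pods:** The close wrist views after each release showed pods a, b and c flat, with studs showing in every hole. Their centres were within about 0.5 mm of the plate centres. The final top and side pictures show them still in place.
- **Crate:** pod_d lies flat near the middle of the crate.
- **Valve:** The white bar turned about 258° between shut and open, which is about 4.5 rad, fully open.
- **Bystanders:** The glue, tape measure, parquet board and look-alike plates look unmoved in the pictures. I did not measure them.
- **Arm:** It was clear of everything, with contact force near zero.

**Disagreements and faults**
- **pod_c position:** My automatic top-view measurement of pod_c picked up pod_a instead, both times I ran it. Pod_c's position therefore rests on its own wrist-camera check, (0.6085, −0.1926) against the plate at (0.6086, −0.1928), and on the pictures.
- **Tool tilt:** The tool drifted to about 5° of tilt by the last valve turn. The knob still turned cleanly.

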